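# Scrape the loose chips off the work plate into its trough

## Robot

A 6-joint arm with a two-finger parallel gripper is mounted at the origin on the work surface. World frame = base frame: x ahead of the robot, y to its left, z up, the work surface at z = 0. Lengths are in m, angles in rad, forces in N, time in s.
With the tool pointing down it reaches from about 0.3 to 0.95 m from the base axis. Payload 3.1 kg.
Tool frame: the origin (TCP) lies at the very end of the fingers, on their centre line; the grasp point (between the pads) lies 19 mm behind it; z points along the fingers, x is the direction in which the jaws open and shut, and the axes are right-handed (so a half turn about z gives the same grasp; the last joint's range is limited). The gripper opens to 85 mm and grips with 20 to 120 N. Pads are 22 mm wide; open, the fingers measure 114 mm over their backs; the gripper's body (76 mm by 85 mm) begins 54 mm behind the grasp point. The pads swing forward as they close: fully open they stand 13 mm farther back than shut.
Start: joints at [-1.335, 0.308, 1.634, -0, 1.2, -0.07], TCP at [0.188, -0.596, 0.231] pointing down, gripper open.
Joint ranges: [-3.06, 3.06], [-0.79, 1.96], [0.05, 2.63], [-1.19, 4.34], [0.05, 2.64], [-2.94, 2.94]. Speed limits (rad/s): [2.79, 2.79, 3.14, 3.14, 3.14, 3.14].

## Interface

Orientations are given as a 3x3 rotation matrix whose columns are the frame's x, y, z axes.
In Python, from plant import readout, eyes, order gives the robot as it stands.
- The arm moves only by the tool jog_arm, never from a script. Its argument "rows" is one flat list of numbers, 7 for each row, row after row: the gripper command: -1 is fully open, 1 is shut, values between are in proportion, then the shift along the tool's x, y, z in m, then the turn, a rotation vector about the tool's x, y, z in degrees. In form: [grip, dx, dy, dz, ax, ay, az, grip, dx, dy, dz, ax, ay, az, ...]. A call has exactly 8 rows; each row is the pose to reach, as a shift and turn from the pose commanded when the call began, along the tool's axes at that moment; what a row does not reach only later rows make up. A row lasts 1/10 s, in which the tool goes at most 50 mm and 8.59 degrees, less where a joint would pass 70% of its speed; a pose out of reach is approached as far as the arm can. A call with a gripper value outside its range is refused whole. The fingers move at their own pace and stop on an object; "newtons" is the grip in N (left out, the last holds). Time passes only in rows, so rows that repeat a pose let the fingers close, or fill a call up. It gives the time, the measured TCP pose, the force and the opening at its end, in the units of the state.
- readout.get_obs(): the state, without advancing time (a new reading comes with each control period).
- eyes.capture(name): name is "scene" or "top" or "wrist"; returns the picture (384x512x3 uint8, red, green, blue); there is no depth.
- eyes.calibration(name): a dict with "mtx" (3x3 intrinsics, pixels), "dist" ([k1, k2, p1, p2, k3] as OpenCV has them; the pictures are not rectified), "world_from_camera" (4x4, takes a point from camera to world coordinates); the wrist camera has in their place "tool_from_camera" (4x4, takes a point from camera to tool coordinates, whose origin is the TCP and whose axes are the tool frame's). Camera axes: x right, y up, looking along -z (the intrinsics and any distortion apply to the point x, -y, -z); pixel columns grow to the right and rows downward; lengths in m; the calibration is good to about 2 mm. A picture is of the moment at which its call begins: read the wrist's pose just before it. calibration takes no time and is no camera call.
- order.job_done(): hands the job in, once; it reports no verdict.
The state is a dict: "time_s": time; "qpos": joint angles; "dq": joint speeds; "joint_torque": joint torques, N m; "position": TCP position; "ee_rot": TCP orientation; "force": force on the tool from outside, world axes, zero at the start; "moment": the same for the moment, N m; "width": finger opening in m.
Only numpy, scipy, OpenCV 4.12 (cv2) and the standard library are available. Lean on these libraries where they do the work, as an engineer would, in place of code of your own. Each camera call takes 0.05 s, during which the arm holds its last target.

## Task

Pick up the T-shaped scraper block that lies flat on the bench, stand it upright on its wide foot on the bench and let go, then take it again by its upright handle and use it to push all five loose chips off the raised plate, past the clamp post, into the trough at the plate's open edge; touch the chips only with the scraper and do not knock the post. Then stand the scraper on its foot in the middle of the rubber parking pad, square to it, with its round thumb pad facing the side of the pad's pointed tab, and let go. Leave the spool, tin, jar and beaker where they are.

Things in the scene. Friction and masses are not known exactly. Their poses are not given: they have to be found in the camera images.
- scraper: T-shaped grey scraper block, 160 g, 24 mm thick: foot 76 x 16 mm, handle 42 wide x 56 mm long. Starts lying flat. Origin: middle of the foot's flat end, on the face it first lies on. +x runs from foot end to handle (0-16 foot, 16-72 handle; x points up when it stands on its foot), y along the 76 mm width, z through the thickness (0-24) to the face with the thumb pad.
- scraper_edge (a point): Centre of the scraper's flat foot end (76 x 24 mm), the face it stands on; axes as scraper.
- scraper_grip (a point): Middle of the scraper's handle thickness, 50 mm above the foot end; axes as scraper.
- scraper_thumb (a point): Centre of the round black thumb pad (22 mm) on one broad face of the handle, 50 mm from the foot end, 12 mm off the mid-plane; axes as scraper.
- plate: Fixed raised aluminium plate; z up, origin on the bench plane, +x towards its trough. Deck top z = 30 mm, x -140 to 45, y -110 to 110, inside lips 6 wide and 6 high on the back (-x) and both y sides. The +x edge is open and drops into the trough: x 45 to 105, y -112 to 112, floor z 4, far wall top z 34, end walls z 30.
- post: Fixed round board-clamp post standing on the plate's deck, 24 mm diameter, 50 mm high; origin at the centre of its foot, on the deck.
- pad: Thin fixed black rubber parking pad on the bench, 48 mm (x) x 100 mm (y) x 3 mm, origin under its centre; z up; a flat pointed tab sticks out in the middle of its -x long side.
- pad_tab (a point): Point of the pad's tab, 39.5 mm from the pad's centre along pad -x.
- chip1: Loose black electronic chip with metal legs, 16 x 14 x 7 mm, 10 g, one of five alike lying on the plate's deck; origin at the centre of its underside.
- chip2: Loose black electronic chip with metal legs, 16 x 14 x 7 mm, 10 g, one of five alike lying on the plate's deck; origin at the centre of its underside.
- chip3: Loose black electronic chip with metal legs, 16 x 14 x 7 mm, 10 g, one of five alike lying on the plate's deck; origin at the centre of its underside.
- chip4: Loose black electronic chip with metal legs, 16 x 14 x 7 mm, 10 g, one of five alike lying on the plate's deck; origin at the centre of its underside.
- chip5: Loose black electronic chip with metal legs, 16 x 14 x 7 mm, 10 g, one of five alike lying on the plate's deck; origin at the centre of its underside.
- spool: Bystander: steel solder spool, 60 dia x 46 high mm, upright on the bench; origin at the centre of its underside.
- tin: Bystander: brass tip-cleaner tin, 58 dia x 40 high mm, upright on the bench; origin at the centre of its underside.
- jar: Bystander: amber jar with a black cap, 40 dia x 45 high mm, upright on the bench; origin at the centre of its underside.
- beaker: Bystander: green plastic beaker, 52 dia x 50 high mm, upright on the bench; origin at the centre of its underside.

How it is judged:
On the way, in this order (a step that is already met when the one before it is completed fails the run):
1. the scraper stands upright on its foot on the bench (or pad), let go (angle between scraper's own x axis and vertical below 0.1 rad and height (world z) of scraper_edge below 0.012 m and linear speed of scraper below 0.02 m/s and contact force between each of the arm, the fingers and scraper below 0.1 N), for 0.2 s.
2. all five chips lie in the trough (x of chip1 in the frame of plate between 0.045 and 0.109 m and y of chip1 in the frame of plate between -0.114 and 0.114 m and z of each of chip1, chip2, chip3, chip4, chip5 in the frame of plate below 0.025 m and x of chip2 in the frame of plate between 0.045 and 0.109 m and y of chip2 in the frame of plate between -0.114 and 0.114 m and x of chip3 in the frame of plate between 0.045 and 0.109 m and y of chip3 in the frame of plate between -0.114 and 0.114 m and x of chip4 in the frame of plate between 0.045 and 0.109 m and y of chip4 in the frame of plate between -0.114 and 0.114 m and x of chip5 in the frame of plate between 0.045 and 0.109 m and y of chip5 in the frame of plate between -0.114 and 0.114 m), for 0.2 s.
At the end, for the whole second after the job is handed in: All five chips lie in the trough, below the deck. The scraper stands upright (within 0.1 rad) on its foot on the parking pad, at rest, its foot's centre within 15 mm of the pad's centre along each pad axis, square to the pad within 0.2 rad, thumb pad on the tab's side (all of step 2 and angle between scraper's own x axis and vertical below 0.1 rad and height (world z) of scraper_edge below 0.012 m and linear speed of scraper below 0.02 m/s and x of scraper_edge in the frame of pad between -0.015 and 0.015 m and y of scraper_edge in the frame of pad between -0.015 and 0.015 m and angle between the y axis of scraper and the y axis of pad, either way round below 0.2 rad and z of pad_tab in the frame of scraper_edge above 0.005 m); the robot touches nothing.
It fails at once if the robot touches a chip (over 0.3 N) (contact force between any of the arm, the fingers and chip1 above 0.3 N or contact force between any of the arm, the fingers and chip2 above 0.3 N or contact force between any of the arm, the fingers and chip3 above 0.3 N or contact force between any of the arm, the fingers and chip4 above 0.3 N or contact force between any of the arm, the fingers and chip5 above 0.3 N).
It fails at once if the post is knocked (over 10 N) by the scraper or the robot (contact force between any of the arm, the fingers, scraper and post above 10 N).
It fails at once if a bystander is moved more than 20 mm or tipped (distance of any of spool, tin, jar, beaker from where it was at the start of the episode above 0.02 m or angle between any of spool, tin, jar, beaker's own z axis and vertical above 0.3 rad).
It also fails if it takes over 72 s, if anything falls off the work surface, if the arm or the gripper's body presses on something with over 40 N, if the wrist force passes 120 N, or if a joint passes its speed limit or range.

## Working session

There is one attempt and no reset: what is moved stays moved. The work goes in short steps, Python scripts to look and compute and a tool call to move; the robot and the scene stay as the last step left them, time stands still between calls to the robot, and variables do not carry over. Pictures are saved under pics/ and viewed, and the job is handed in when it is done.

Besides the shell and the picture viewer there is one more tool, called after "Call:" by a JSON object that holds its "fn" and its "kwargs", one argument or row to a line. jog_arm: Moves the arm, as the interface text tells. Its arguments: {"type":"object","properties":{"rows":{"type":"array"},"newtons":{"type":"number"}},"required":["rows"]}

```bash
ls; mkdir -p pics; python3 - <<'E'
from plant import readout, eyes, order
import cv2
o=readout.get_obs(); print(o)
for n in ("scene","top","wrist"):
    im=eyes.capture(n); cv2.imwrite(f"pics/{n}0.png",im[:,:,::-1]); print(n,eyes.calibration(n))
E
```

```text
pics
{'time_s': 0.0, 'qpos': array([-1.33469410e+00,  3.09006314e-01,  1.63521815e+00,  1.14669028e-05,
        1.19969123e+00, -6.96471448e-02]), 'dq': array([-1.97931544e-04, -1.07109247e-03,  3.64592741e-05, -8.93289049e-04,
       -1.51354464e-04,  9.66626780e-04]), 'joint_torque': array([ 2.26527400e-04, -4.15248907e+01, -2.76665819e+01,  7.62184709e-05,
        1.02708436e-02, -1.14204471e-05]), 'position': array([ 0.18794279, -0.59519678,  0.23003121]), 'ee_rot': array([[ 3.01003283e-01, -9.53622955e-01, -5.33001297e-04],
       [-9.53620290e-01, -3.01003705e-01,  2.26108254e-03],
       [-2.31665557e-03, -1.72312415e-04, -9.99997302e-01]]), 'force': array([ 0.38487613, -0.13232515,  0.15459778]), 'moment': array([-0.01012297, -0.02986019,  0.04576285]), 'width': 0.08541033099937503}
scene {'mtx': array([[375.93209035,   0.        , 255.52542864],
       [  0.        , 375.93209035, 192.7004109 ],
       [  0.        ,   0.        ,   1.        ]]), 'dist': array([-0.02037319,  0.        ,  0.        ,  0.        ,  0.        ]), 'world_from_camera': array([[-0.03222696, -0.84
[... 648 characters left out ...]
.99041769,  0.96363109],
       [ 0.        ,  0.        ,  0.        ,  1.        ]])}
wrist {'mtx': array([[271.73033563,   0.        , 255.13414922],
       [  0.        , 271.73033563, 192.86916237],
       [  0.        ,   0.        ,   1.        ]]), 'dist': array([-0.04750298,  0.        ,  0.        ,  0.        ,  0.        ]), 'tool_from_camera': array([[ 9.99999646e-01,  1.38902601e-04, -8.29312255e-04,
        -4.45095957e-04],
       [-1.39162417e-04, -9.45322225e-01, -3.26137811e-01,
        -8.46053786e-02],
       [-8.29268696e-04,  3.26137811e-01, -9.45321871e-01,
        -1.43893312e-01],
       [ 0.00000000e+00,  0.00000000e+00,  0.00000000e+00,
         1.00000000e+00]])}
```

View pics/top0.png

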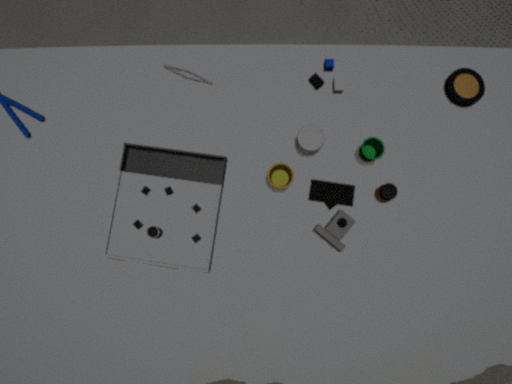

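View pics/scene0.png

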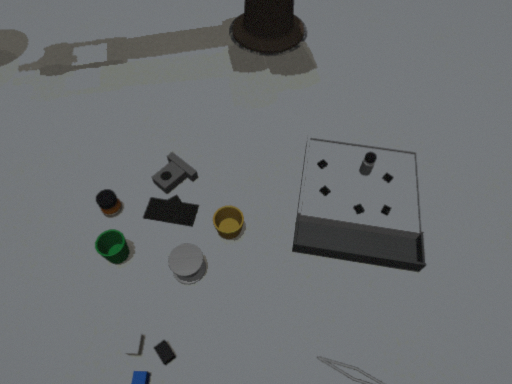

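View pics/wrist0.png

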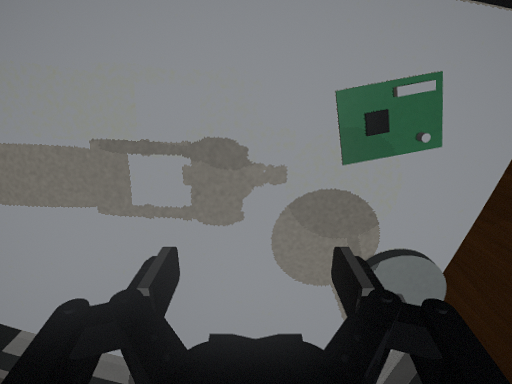

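```bash
cat > h.py <<'E'
import numpy as np, cv2
from plant import readout, eyes, order
def ray(name,uv,T=None):
    c=eyes.calibration(name)
    p=cv2.undistortPoints(np.array(uv,float).reshape(-1,1,2),c["mtx"],c["dist"]).reshape(-1,2)
    d=np.c_[p[:,0],-p[:,1],-np.ones(len(p))]
    M=T@c["tool_from_camera"] if name=="wrist" else c["world_from_camera"]
    return M[:3,3],d@M[:3,:3].T
def cast(name,uv,z,T=None):
    o,d=ray(name,uv,T); s=(z-o[2])/d[:,2]; return o+s[:,None]*d
def proj(name,P,T=None):
    c=eyes.calibration(name); P=np.atleast_2d(P)
    M=T@c["tool_from_camera"] if name=="wrist" else c["world_from_camera"]
    q=(P-M[:3,3])@M[:3,:3]; q=q*[1,-1,-1]
    return cv2.projectPoints(q,np.zeros(3),np.zeros(3),c["mtx"],c["dist"])[0].reshape(-1,2)
def tool():
    o=readout.get_obs(); T=np.eye(4); T[:3,:3]=o["ee_rot"]; T[:3,3]=o["position"]; return T,o
def snap(name,f):
    T,o=tool(); im=eyes.capture(name)[:,:,::-1].copy(); cv2.imwrite("pics/"+f,im); return im,T
E
python3 - <<'E'
import cv2
im=cv2.imread("pics/top0.png")
a=cv2.resize(im[120:280,250:420],None,fx=4.7,fy=3.75*1.0,interpolation=cv2.INTER_CUBIC)
a=cv2.resize(im[130:270,260:410],None,fx=4,fy=4,interpolation=cv2.INTER_CUBIC)
cv2.imwrite("pics/t_a.png",cv2.convertScaleAbs(a,alpha=1.6))
a=cv2.resize(im[135:280,95:235],None,fx=4,fy=4,interpolation=cv2.INTER_CUBIC)
cv2.imwrite("pics/t_b.png",cv2.convertScaleAbs(a,alpha=1.6))
E
```

```text
(no output)
```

View pics/t_a.png

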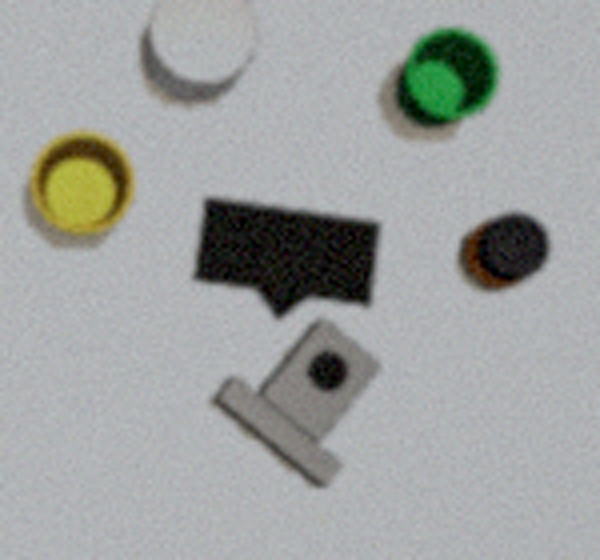

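View pics/t_b.png

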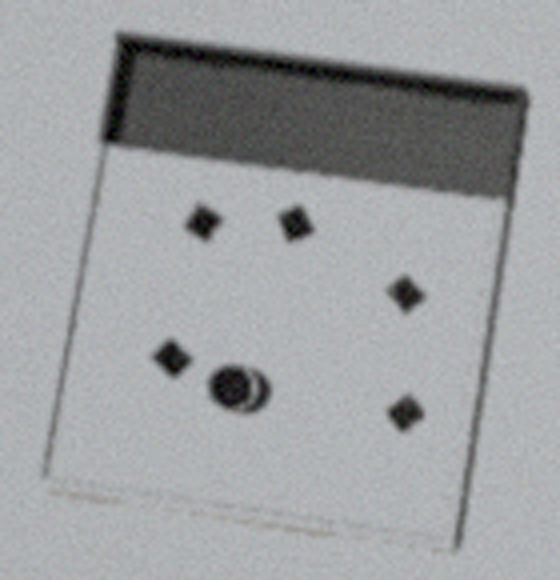

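```bash
cat > m.py <<'E'
from h import *
np.set_printoptions(precision=4,suppress=True)
im=cv2.imread("pics/top0.png"); g=im.max(2)
A=lambda l:np.array(l)/4+[260,130]-0.375
B=lambda l:np.array(l)/4+[95,135]-0.375
p=cast("top",A([(232,378),(343,465),(325,487),(213,400),(322,318),(382,366),(328,371)]),.024); print("scr",p[:,:2])
p=cast("top",A([(207,199),(380,223),(370,305),(194,278),(280,318)]),.003); print("pad",p[:,:2],p[:4,:2].mean(0))
p=cast("top",B([(118,35),(527,92)]),.034); print("farwall",p[:,:2])
p=cast("top",B([(105,142),(512,197)]),.030); print("edge",p[:,:2])
p=cast("top",B([(47,478),(458,548)]),.036); print("back",p[:,:2])
def cen(z,box,thr=70):
    x0,y0,x1,y1=box
    n,l,s,c=cv2.connectedComponentsWithStats((g[y0:y1,x0:x1]<thr).astype(np.uint8))
    return [(c[i]+[x0,y0],s[i][4]) for i in range(1,n) if s[i][4]>15]
for c,a in cen(0,(108,182,222,262)): print("blob",c,a,cast("top",c,.037)[0,:2])
print("postcap",cast("top",B([(231,387)]),.08)[0])
# pad mask
q=cen(0,(305,175,360,212)); print(q,[cast("top",c,.003)[0] for c,a in q])
for n,u,z in (("tin",(280,176),.04),("spool",(310,139),.046),("jar",(388.5,191),.045),("beaker",(372.5,148),.05)): print(n,cast("top",[u],z)[0])
E
python3 m.py
```

```text
scr [[ 0.5181 -0.1423]
 [ 0.4711 -0.2017]
 [ 0.4593 -0.1917]
 [ 0.5061 -0.1318]
 [ 0.5509 -0.1921]
 [ 0.5247 -0.2243]
 [ 0.5219 -0.1947]]
pad [[ 0.6202 -0.1328]
 [ 0.6068 -0.2302]
 [ 0.5604 -0.2232]
 [ 0.5754 -0.1248]
 [ 0.553  -0.1726]] [ 0.5907 -0.1777]
farwall [[0.696  0.2865]
 [0.6631 0.0571]]
edge [[0.6359 0.2922]
 [0.6053 0.0649]]
back [[0.4506 0.3141]
 [0.4157 0.0908]]
blob [214.0667 182.4333] 30 [0.6073 0.083 ]
blob [145.3256 190.2558] 43 [0.5898 0.2334]
blob [168.5532 190.6809] 47 [0.589  0.1822]
blob [196.1064 208.1064] 47 [0.5511 0.1211]
blob [137.7692 224.2308] 52 [0.5155 0.2473]
blob [154.2188 231.9531] 128 [0.4991 0.2107]
blob [196.     237.8333] 48 [0.4871 0.12  ]
postcap [0.4983 0.2043 0.08  ]
[(array([331.3498, 193.106 ]), np.int32(972))] [array([ 0.5891, -0.1772,  0.003 ])]
tin [ 0.6212 -0.0602  0.04  ]
spool [ 0.7023 -0.1258  0.046 ]
jar [ 0.5881 -0.2938  0.045 ]
beaker [ 0.6817 -0.2611  0.05  ]
```

```bash
cat >> h.py <<'E'
def rel(R,p,Tc=None):
    from scipy.spatial.transform import Rotation as Ro
    T,o=tool(); T=T if Tc is None else Tc
    d=T[:3,:3].T@(np.array(p)-T[:3,3]); r=Ro.from_matrix(T[:3,:3].T@R).as_rotvec(degrees=True)
    print("shift mm",np.round(d*1000,1),"rot deg",np.round(r,2)); return d,r
def frame(t,x):
    t=np.array(t,float);t/=np.linalg.norm(t);x=np.array(x,float);x-=t*(x@t);x/=np.linalg.norm(x)
    return np.stack([x,np.cross(t,x),t],1)
xs=np.array([.765,-.644,0]);ys=np.array([.644,.765,0]);zs=np.array([0,0,1.])
E
python3 - <<'E'
from h import *
b=np.radians(30)
R=frame(-xs*np.sin(b)-zs*np.cos(b),-ys); print(R)
g=np.array([.4827,-.1618,0])+xs*.040+[0,0,.006]; print(g)
rel(R,g-R[:,2]*.1); rel(R,g)
E
```

```text
[[-6.44012558e-01 -6.62525583e-01 -3.82501865e-01]
 [-7.65014918e-01  5.57733955e-01  3.22001570e-01]
 [ 1.33262751e-18  4.99992687e-01 -8.66029626e-01]]
[ 0.5133  -0.18756  0.006  ]
shift mm [-248.5 -459.8  138.2] rot deg [-27.36 -14.97  56.27]
shift mm [-290.6 -433.   224.9] rot deg [-27.36 -14.97  56.27]
```

Call:
{"fn": "jog_arm", "kwargs": {
  "rows": [-1, -30, -55, 10, -4, -2, 8, -1, -30, -55, 10, -4, -2, 8, -1, -30, -55, 10, -4, -2, 8, -1, -30, -55, 10, -4, -2, 8, -1, -30, -55, 10, -4, -2, 8, -1, -30, -55, 10, -4, -2, 8, -1, -30, -55, 10, -4, -2, 8, -1, -30, -55, 10, -4, -2, 8],
  "newtons": 40
}}

```text
time_s: 0.95
position: [0.4583, -0.3147, 0.1688]
ee_rot: [[0.164, -0.984, -0.076], [-0.986, -0.166, 0.018], [-0.03, 0.072, -0.997]]
force: [0.6, -0.7, 0.5]
width: 0.0853
```

```bash
python3 - <<'E'
from h import *
b=np.radians(30)
R=frame(-xs*np.sin(b)-zs*np.cos(b),-ys)
g=np.array([.4827,-.1618,0])+xs*.040+[0,0,.006]
rel(R,g-R[:,2]*.12);print(tool()[1]['dq'])
E
```

```text
shift mm [ -68.9 -118.2   52.6] rot deg [-23.49 -13.1   48.19]
[ 0.85579874  0.22159817 -0.11697237  0.06436962 -0.09207172  0.82369393]
```

Call:
{"fn": "jog_arm", "kwargs": {
  "rows": [-1, -0.015, -0.025, 0.011, -3, -1.6, 6, -1, -0.03, -0.05, 0.022, -6, -3.3, 12, -1, -0.045, -0.075, 0.033, -9, -5, 18, -1, -0.055, -0.095, 0.042, -12, -6.6, 24, -1, -0.062, -0.106, 0.047, -15, -8.2, 30, -1, -0.066, -0.112, 0.05, -18, -9.8, 36, -1, -0.068, -0.116, 0.052, -21, -11.5, 42, -1, -0.069, -0.118, 0.053, -23.5, -13.1, 48.2]
}}

```text
time_s: 1.75
position: [0.5584, -0.227, 0.1089]
ee_rot: [[-0.646, -0.659, -0.384], [-0.763, 0.559, 0.324], [0.001, 0.503, -0.864]]
force: [0.8, -0.0, 0.1]
width: 0.0855
```

```bash
python3 - <<'E'
from h import *
im,T=snap("wrist","w1.png")
b=np.radians(30)
R=frame(-xs*np.sin(b)-zs*np.cos(b),-ys)
g=np.array([.4827,-.1618,0])+xs*.040+[0,0,.006]
print(T);rel(R,g-R[:,2]*.12);rel(R,g);print(tool()[1]['dq'])
E
```

```text
[[-0.64634784 -0.65912738 -0.38442889  0.55835629]
 [-0.76304147  0.55930143  0.3239593  -0.22702173]
 [ 0.00148118  0.50272558 -0.86444479  0.10887041]
 [ 0.          0.          0.          1.        ]]
shift mm [-2.4  1.5 -1.6] rot deg [ 0.23  0.07 -0.45]
shift mm [ -2.3   1.  118.4] rot deg [ 0.23  0.07 -0.45]
[ 0.00039675 -0.03527435  0.05269325 -0.05938279 -0.04848742 -0.19013429]
```

View pics/w1.png

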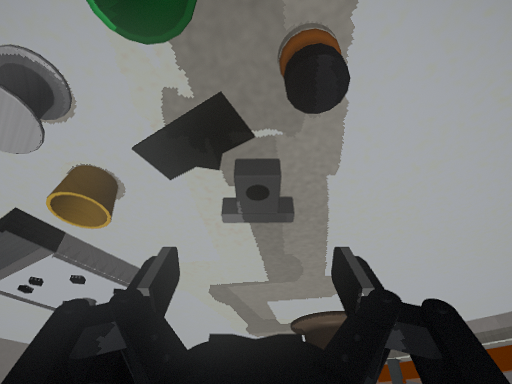

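```bash
python3 - <<'E'
from h import *
T=np.array([[-0.64634784,-0.65912738,-0.38442889,0.55835629],[-0.76304147,0.55930143,0.3239593,-0.22702173],[0.00148118,0.50272558,-0.86444479,0.10887041],[0,0,0,1]])
print(cast("wrist",[(258,191),(236,159),(279,159),(221,212),(294,212)],.024,T))
f=np.array([.4827,-.1618,.024])
print(proj("wrist",[f+xs*.05,f+xs*.072-ys*.021,f+xs*.072+ys*.021,f+ys*.038,f-ys*.038],T))
E
```

```text
[[ 0.52140197 -0.19880288  0.024     ]
 [ 0.56381839 -0.2105943   0.024     ]
 [ 0.54093042 -0.23756924  0.024     ]
 [ 0.5208443  -0.14897994  0.024     ]
 [ 0.47237117 -0.20601995  0.024     ]]
[[254.39301859 193.41269306]
 [278.08226505 177.0807625 ]
 [230.46286114 177.22033717]
 [219.56374801 223.58678182]
 [289.69927637 223.40094699]]
```

Call:
{"fn": "jog_arm", "kwargs": {
  "rows": [-1, 0, 0.0, 0.02, 0.2, 0, -0.4, -1, 0, 0.0, 0.045, 0.2, 0, -0.4, -1, 0, 0.001, 0.07, 0.2, 0, -0.4, -1, 0, 0.001, 0.09, 0.2, 0, -0.4, -1, 0, 0.001, 0.105, 0.2, 0, -0.4, -1, 0, 0.001, 0.114, 0.2, 0, -0.4, -1, 0, 0.001, 0.118, 0.2, 0, -0.4, -1, 0, 0.001, 0.118, 0.2, 0, -0.4]
}}

```text
time_s: 2.6
position: [0.5122, -0.1894, 0.0083]
ee_rot: [[-0.639, -0.669, -0.38], [-0.769, 0.553, 0.32], [-0.003, 0.497, -0.868]]
force: [-0.0, -0.1, -0.2]
width: 0.0853
```

Call:
{"fn": "jog_arm", "kwargs": {
  "rows": [1, 0, 0, 0, 0, 0, 0, 1, 0, 0, 0, 0, 0, 0, 1, 0, 0, 0, 0, 0, 0, 1, 0, 0, 0, 0, 0, 0, 1, 0, 0, 0, 0, 0, 0, 1, 0, 0, 0, 0, 0, 0, 1, 0, 0, 0, 0, 0, 0, 1, 0, 0, 0, 0, 0, 0],
  "newtons": 50
}}

```text
time_s: 3.4
position: [0.5134, -0.1902, 0.0092]
ee_rot: [[-0.639, -0.669, -0.378], [-0.769, 0.554, 0.319], [-0.004, 0.495, -0.869]]
force: [2.7, -3.0, 5.9]
width: 0.0405
```

```bash
python3 - <<'E'
from h import *
im,T=snap("wrist","w2.png");print(T,readout.get_obs()['force'],readout.get_obs()['width'])
E
```

```text
[[-0.63947854 -0.66944037 -0.37804338  0.51342052]
 [-0.76879927  0.55435108  0.31881432 -0.19016103]
 [-0.00385842  0.49451439 -0.86916088  0.00916181]
 [ 0.          0.          0.          1.        ]] [ 2.7861312  -2.52796286  5.01880074] 0.040809433398924816
```

View pics/w2.png

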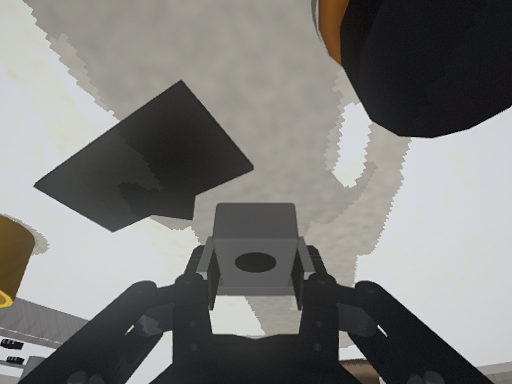

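```bash
python3 - <<'E'
from h import *
T,o=tool();R=T[:3,:3]
for w in ([0,0,.04],[0,-.02,.08],[0,-.042,.08]): print(w,np.round(R.T@np.array(w),4))
E
```

```text
[0, 0, 0.04] [-0.0002  0.0198 -0.0348]
[0, -0.02, 0.08] [ 0.0151  0.0285 -0.0759]
[0, -0.042, 0.08] [ 0.032   0.0163 -0.0829]
```

Call:
{"fn": "jog_arm", "kwargs": {
  "rows": [1, 0, 0.008, -0.014, 0, 0, 0, 1, 0, 0.02, -0.035, 0, 0, 0, 1, 0.006, 0.025, -0.056, 5, 0, 0, 1, 0.015, 0.0285, -0.076, 12, 0, 0, 1, 0.022, 0.023, -0.08, 19, 0, 0, 1, 0.027, 0.02, -0.082, 26, 0, 0, 1, 0.032, 0.016, -0.083, 33, 0, 0, 1, 0.032, 0.016, -0.083, 40, 0, 0]
}}

```text
time_s: 4.25
position: [0.5114, -0.2315, 0.0885]
ee_rot: [[-0.64, -0.755, 0.14], [-0.768, 0.63, -0.113], [-0.003, -0.18, -0.984]]
force: [0.2, 0.1, -1.8]
width: 0.0408
```

Call:
{"fn": "jog_arm", "kwargs": {
  "rows": [1, 0, 0, 0, 7, 0, 0, 1, 0, 0, 0, 14, 0, 0, 1, 0, 0, 0, 21, 0, 0, 1, 0, 0, 0, 28, 0, 0, 1, 0, 0, 0, 35, 0, 0, 1, 0, 0, 0, 42, 0, 0, 1, 0, 0, 0, 47, 0, 0, 1, 0, 0, 0, 50, 0, 0]
}}

```text
time_s: 5.05
position: [0.5047, -0.24, 0.169]
ee_rot: [[-0.62, -0.564, 0.546], [-0.785, 0.466, -0.409], [-0.024, -0.681, -0.731]]
force: [0.8, 0.0, -1.4]
width: 0.0409
```

```bash
python3 - <<'E'
from h import *
im,T=snap("wrist","w3.png");print(T,readout.get_obs()['force'],readout.get_obs()['width'])
im,T=snap("scene","s3.png");
cv2.imwrite("pics/s3b.png",cv2.resize(im[80:280,80:300],None,fx=3,fy=3))
E
```

```text
[[-0.61953081 -0.56431101  0.54565068  0.50471726]
 [-0.78461966  0.46601123 -0.40890773 -0.24002965]
 [-0.02352821 -0.68145918 -0.73147783  0.16903461]
 [ 0.          0.          0.          1.        ]] [ 0.68440929  0.43118733 -1.58583636] 0.0404830597534011
```

View pics/w3.png

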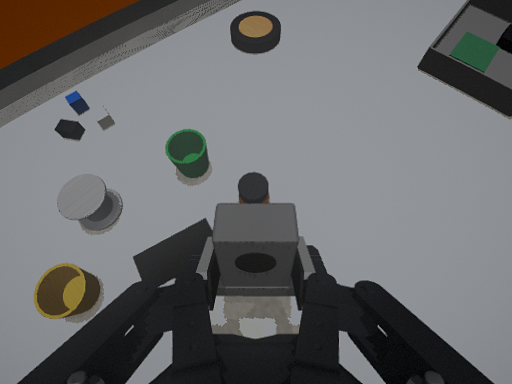

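View pics/s3b.png

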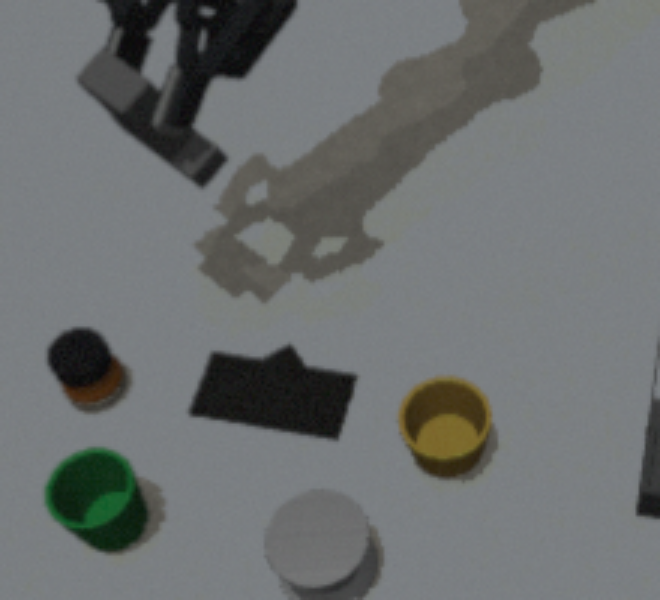

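```bash
python3 - <<'E'
from h import *
b=np.radians(29.6); d=np.array([.8,-.6,0])
R=frame(d*np.cos(b)-zs*np.sin(b),[-.6,-.8,0]); print(R)
rel(R,[.58,-.43,.12])
E
```

```text
[[-6.00000000e-01 -3.95153493e-01  6.95595944e-01]
 [-8.00000000e-01  2.96365120e-01 -5.21696958e-01]
 [ 5.95978833e-18 -8.69494930e-01 -4.93941867e-01]]
shift mm [103.7 -95.3 155.4] rot deg [17.24 -0.27 -1.98]
```

Call:
{"fn": "jog_arm", "kwargs": {
  "rows": [1, 0.013, -0.012, 0.02, 0, 0, 0, 1, 0.027, -0.025, 0.04, 0, 0, 0, 1, 0.042, -0.04, 0.065, 3, 0, 0, 1, 0.06, -0.055, 0.09, 6, 0, -0.5, 1, 0.075, -0.07, 0.115, 9, 0, -1, 1, 0.09, -0.083, 0.135, 12, 0, -1.5, 1, 0.104, -0.095, 0.155, 15, 0, -2, 1, 0.104, -0.095, 0.155, 17, 0, -2]
}}

```text
time_s: 5.95
position: [0.6242, -0.3649, 0.2324]
ee_rot: [[-0.664, -0.435, 0.608], [-0.743, 0.475, -0.472], [-0.083, -0.765, -0.639]]
force: [0.5, 0.2, -0.6]
width: 0.0413
```

```bash
python3 - <<'E'
from h import *
b=np.radians(29.6); d=np.array([.8,-.6,0])
R=frame(d*np.cos(b)-zs*np.sin(b),[-.6,-.8,0])
print(tool()[1]['qpos'])
rel(R,[.58,-.43,.12]);rel(R,[.58,-.43,.06])
E
```

```text
[-0.55298745  0.18339065  2.05075432 -1.19342359  0.08866214  2.94018128]
shift mm [87.1 74.3 75.7] rot deg [10.07 -1.34 -6.75]
shift mm [ 92.1 120.1 114. ] rot deg [10.07 -1.34 -6.75]
```

```bash
python3 - <<'E'
from h import *
b=np.radians(45); d=np.array([.8,-.6,0])
R=frame(d*np.cos(b)-zs*np.sin(b),[-.6,-.8,0])
rel(R,[.67,-.51,.20])
print(cast("top",[(465,87)],.03))
E
```

```text
shift mm [ 80.1 -64.1 117. ] rot deg [-5.31 -0.42 -6.87]
[[ 0.83243381 -0.48867289  0.03      ]]
```

Call:
{"fn": "jog_arm", "kwargs": {
  "rows": [1, 0, 0, 0, -5, 0, -4, 1, 0.01, -0.005, 0.01, -8, 0, -7, 1, 0.025, -0.02, 0.04, -8, 0, -7, 1, 0.04, -0.032, 0.06, -5, 0, -7, 1, 0.055, -0.045, 0.08, -5, 0, -7, 1, 0.07, -0.055, 0.1, -5, 0, -7, 1, 0.08, -0.064, 0.117, -5, 0, -7, 1, 0.08, -0.064, 0.117, -5, 0, -7]
}}

```text
time_s: 6.75
position: [0.6697, -0.5095, 0.1988]
ee_rot: [[-0.602, -0.565, 0.564], [-0.799, 0.421, -0.43], [0.005, -0.709, -0.705]]
force: [0.0, 0.2, -0.6]
width: 0.0409
```

```bash
python3 - <<'E'
from h import *
b=np.radians(29.6); d=np.array([.8,-.6,0])
R=frame(d*np.cos(b)-zs*np.sin(b),[-.6,-.8,0])
print(tool()[1]['qpos'])
rel(R,[.67,-.51,.12])
E
```

```text
[-0.72063748  0.4335825   1.74133207  0.26844338  0.18620348  1.25011768]
shift mm [-0.2 55.5 55.9] rot deg [15.24 -0.3   0.17]
```

```bash
python3 - <<'E'
from h import *
im,T=snap("wrist","w4.png")
P=[(.706,-.635,0),(.76,-.57,0),(.67,-.51,0)]
for p in proj("wrist",P,T): cv2.circle(im,tuple(int(v) for v in p),4,(0,0,255),-1); print(p)
cv2.imwrite("pics/w4b.png",im)
E
```

```text
[309.44494092 212.14602482]
[250.53351512 209.46910884]
[254.85021072 288.18450357]
```

View pics/w4b.png

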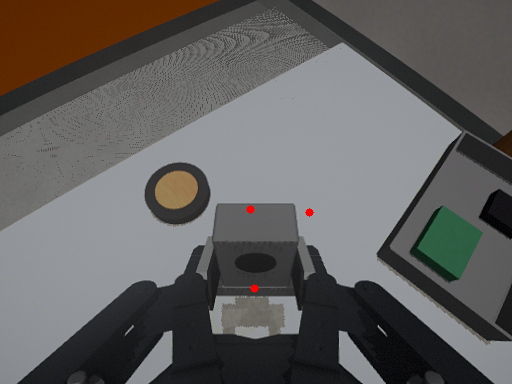

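```bash
python3 - <<'E'
from h import *
b=np.radians(29.6); d=np.array([.8,-.6,0])
R=frame(d*np.cos(b)-zs*np.sin(b),[-.6,-.8,0])
rel(R,[.75,-.57,.16]);rel(R,[.75,-.57,.08])
E
```

```text
shift mm [ -4.4 -40.7  96.2] rot deg [15.03 -0.52  0.12]
shift mm [ -5.   16.2 152.4] rot deg [15.03 -0.52  0.12]
```

Call:
{"fn": "jog_arm", "kwargs": {
  "rows": [1, -0.001, -0.008, 0.02, 0, 0, 0, 1, -0.002, -0.016, 0.04, 2, 0, 0, 1, -0.003, -0.024, 0.06, 5, 0, 0, 1, -0.004, -0.032, 0.08, 8, 0, 0, 1, -0.0045, -0.041, 0.096, 11, 0, 0, 1, -0.0045, -0.041, 0.096, 13, 0, 0, 1, -0.0045, -0.041, 0.096, 15, 0, 0, 1, -0.0045, -0.041, 0.096, 15, 0, 0]
}}

```text
time_s: 7.6
position: [0.7428, -0.5291, 0.1649]
ee_rot: [[-0.551, -0.489, 0.677], [-0.834, 0.364, -0.416], [-0.043, -0.793, -0.608]]
force: [1.4, 0.2, -1.2]
width: 0.0407
```

```bash
python3 - <<'E'
from h import *
b=np.radians(29.6); d=np.array([.8,-.6,0])
R=frame(d*np.cos(b)-zs*np.sin(b),[-.6,-.8,0])
print(tool()[1]['qpos'])
rel(R,[.75,-.57,.08]); rel(R,[.75,-.57,.05])
E
```

```text
[-0.71066836  0.59413154  1.64762703  1.66253247  0.12697036 -0.13604495]
shift mm [33.7 48.9 73.5] rot deg [ 7.93  4.2  -0.16]
shift mm [35.  72.7 91.7] rot deg [ 7.93  4.2  -0.16]
```

Call:
{"fn": "jog_arm", "kwargs": {
  "rows": [1, 0, -0.01, 0, 8, 4, 0, 1, 0, -0.01, 0, 8, 4, 0, 1, 0, -0.01, 0, 10, 4, 0, 1, 0, -0.01, 0, 10, 4, 0, 1, 0, -0.01, 0, 12, 4, 0, 1, 0, -0.01, 0, 12, 4, 0, 1, 0, -0.01, 0, 12, 4, 0, 1, 0, -0.01, 0, 12, 4, 0]
}}

```text
time_s: 8.4
position: [0.7467, -0.5323, 0.1713]
ee_rot: [[-0.601, -0.344, 0.722], [-0.799, 0.266, -0.539], [-0.006, -0.901, -0.435]]
force: [-1.0, 0.3, -1.2]
width: 0.0412
```

```bash
python3 - <<'E'
from h import *
b=np.radians(29.6); d=np.array([.8,-.6,0])
R=frame(d*np.cos(b)-zs*np.sin(b),[-.6,-.8,0])
print(tool()[1]['qpos'])
rel(R,[.75,-.57,.08]); rel(R,[.75,-.57,.05])
E
```

```text
[-0.67835067  0.62376859  1.72737728  3.03897985  0.33212744 -1.48269019]
shift mm [28.7 71.  62.4] rot deg [-3.84  0.13 -0.35]
shift mm [28.9 98.1 75.4] rot deg [-3.84  0.13 -0.35]
```

```bash
python3 - <<'E'
from h import *
b=np.radians(29.6); d=np.array([.8,-.6,0])
R=frame(d*np.cos(b)-zs*np.sin(b),[-.6,-.8,0])
rel(R,[.71,-.55,.055])
E
```

```text
shift mm [ 36.9 112.6  33.6] rot deg [-3.84  0.13 -0.35]
```

Call:
{"fn": "jog_arm", "kwargs": {
  "rows": [1, 0.006, 0.02, 0.006, -1, 0, 0, 1, 0.012, 0.04, 0.012, -2, 0, 0, 1, 0.018, 0.06, 0.018, -3, 0, 0, 1, 0.025, 0.078, 0.024, -3.8, 0, 0, 1, 0.031, 0.095, 0.029, -3.8, 0, -0.3, 1, 0.035, 0.107, 0.032, -3.8, 0, -0.3, 1, 0.037, 0.1125, 0.0335, -3.8, 0, -0.3, 1, 0.037, 0.1125, 0.0335, -3.8, 0, -0.3]
}}

```text
time_s: 9.2
position: [0.7108, -0.5517, 0.0567]
ee_rot: [[-0.599, -0.392, 0.698], [-0.801, 0.295, -0.522], [-0.001, -0.872, -0.49]]
force: [-0.2, -1.1, -0.6]
width: 0.0408
```

```bash
python3 - <<'E'
from h import *
b=np.radians(29.6); d=np.array([.8,-.6,0])
R=frame(d*np.cos(b)-zs*np.sin(b),[-.6,-.8,0])
im,T=snap("wrist","w5.png"); im,T=snap("scene","s5.png"); cv2.imwrite("pics/s5b.png",cv2.resize(im[100:330,0:220],None,fx=3,fy=2.6))
print(tool()[1]['qpos'],tool()[1]['force'])
rel(R,[.71,-.55,.045])
E
```

```text
[-0.73728039  0.77618029  1.72524638  2.93794293  0.4283425  -1.4310178 ] [-0.27229941 -0.04369027 -0.78083777]
shift mm [-0.3 14.5  4.4] rot deg [-0.49  0.13  0.01]
```

View pics/w5.png

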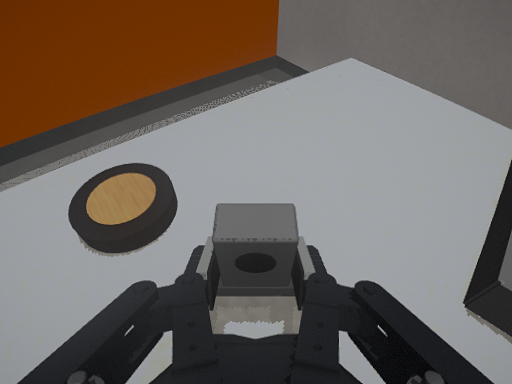

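View pics/s5.png

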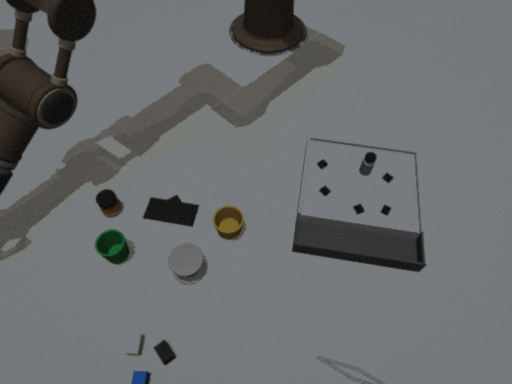

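Call:
{"fn": "jog_arm", "kwargs": {
  "rows": [1, 0, 0.002, 0.001, -0.5, 0, 0, 1, 0, 0.004, 0.002, -0.5, 0, 0, 1, 0, 0.006, 0.003, -0.5, 0, 0, 1, 0, 0.008, 0.004, -0.5, 0, 0, 1, 0, 0.01, 0.005, -0.5, 0, 0, 1, 0, 0.011, 0.006, -0.5, 0, 0, 1, 0, 0.011, 0.006, -0.5, 0, 0, 1, 0, 0.011, 0.006, -0.5, 0, 0]
}}

```text
time_s: 10.1
position: [0.7118, -0.5518, 0.0463]
ee_rot: [[-0.599, -0.397, 0.696], [-0.801, 0.297, -0.519], [-0.001, -0.868, -0.496]]
force: [-0.2, 0.4, -0.9]
width: 0.0409
```

Call:
{"fn": "jog_arm", "kwargs": {
  "rows": [1, 0, 0.001, 0, 0, 0, 0, 1, 0, 0.001, 0.001, 0, 0, 0, 1, 0, 0.0015, 0.001, 0, 0, 0, 1, 0, 0.002, 0.001, 0, 0, 0, 1, 0, 0.002, 0.001, 0, 0, 0, 1, 0, 0.0025, 0.0015, 0, 0, 0, 1, 0, 0.0025, 0.0015, 0, 0, 0, 1, 0, 0.0025, 0.0015, 0, 0, 0]
}}

```text
time_s: 10.9
position: [0.7118, -0.5518, 0.0434]
ee_rot: [[-0.599, -0.397, 0.696], [-0.801, 0.297, -0.519], [-0.001, -0.868, -0.496]]
force: [-0.6, -0.1, -1.4]
width: 0.0409
```

Call:
{"fn": "jog_arm", "kwargs": {
  "rows": [1, 0, 0.001, 0, 0, 0, 0, 1, 0, 0.001, 0.001, 0, 0, 0, 1, 0, 0.0015, 0.001, 0, 0, 0, 1, 0, 0.002, 0.001, 0, 0, 0, 1, 0, 0.0025, 0.0015, 0, 0, 0, 1, 0, 0.003, 0.0015, 0, 0, 0, 1, 0, 0.003, 0.0015, 0, 0, 0, 1, 0, 0.003, 0.0015, 0, 0, 0]
}}

```text
time_s: 11.7
position: [0.7116, -0.5517, 0.0401]
ee_rot: [[-0.599, -0.397, 0.696], [-0.801, 0.297, -0.519], [-0.001, -0.868, -0.496]]
force: [-0.8, -1.2, -1.7]
width: 0.0407
```

Call:
{"fn": "jog_arm", "kwargs": {
  "rows": [1, 0, 0.001, 0, 0, 0, 0, 1, 0, 0.001, 0.001, 0, 0, 0, 1, 0, 0.0015, 0.001, 0, 0, 0, 1, 0, 0.002, 0.001, 0, 0, 0, 1, 0, 0.0025, 0.0015, 0, 0, 0, 1, 0, 0.003, 0.0015, 0, 0, 0, 1, 0, 0.003, 0.0015, 0, 0, 0, 1, 0, 0.003, 0.0015, 0, 0, 0]
}}

```text
time_s: 12.5
position: [0.7123, -0.5524, 0.0389]
ee_rot: [[-0.599, -0.394, 0.698], [-0.801, 0.296, -0.521], [-0.001, -0.87, -0.492]]
force: [-3.3, 1.6, 6.0]
width: 0.0411
```

Call:
{"fn": "jog_arm", "kwargs": {
  "rows": [1, 0, 0.0005, 0.0003, 0, 0, 0, 1, 0, 0.001, 0.0005, 0, 0, 0, 1, 0, 0.001, 0.0005, 0, 0, 0, 1, 0, 0, 0, 0, 0, 0, 0.3, 0, 0, 0, 0, 0, 0, 0, 0, 0, 0, 0, 0, 0, -0.6, 0, 0, 0, 0, 0, 0, -1, 0, 0, 0, 0, 0, 0],
  "newtons": 20
}}

```text
time_s: 13.3
position: [0.7107, -0.5508, 0.0349]
ee_rot: [[-0.598, -0.399, 0.695], [-0.801, 0.299, -0.518], [-0.001, -0.867, -0.499]]
force: [0.1, -0.4, -1.1]
width: 0.0703
```

Call:
{"fn": "jog_arm", "kwargs": {
  "rows": [-1, 0, 0, 0, 0, 0, 0, -1, 0, 0, 0, 0, 0, 0, -1, 0, 0, 0, 0, 0, 0, -1, 0, 0, 0, 0, 0, 0, -1, 0, 0, -0.02, 0, 0, 0, -1, 0, 0, -0.045, 0, 0, 0, -1, 0, 0, -0.075, 0, 0, 0, -1, 0, 0, -0.1, 0, 0, 0]
}}

```text
time_s: 14.1
position: [0.6411, -0.4989, 0.0868]
ee_rot: [[-0.599, -0.397, 0.696], [-0.801, 0.297, -0.519], [-0.001, -0.868, -0.496]]
force: [0.7, 0.1, 0.4]
width: 0.0856
```

```bash
python3 - <<'E'
from h import *
im,T=snap("wrist","w6.png"); print(T,readout.get_obs()['width'],readout.get_obs()['force'],readout.get_obs()['qpos'])
E
```

```text
[[-5.98546321e-01 -3.96727495e-01  6.95952294e-01  6.41058820e-01]
 [-8.01087629e-01  2.97457212e-01 -5.19401404e-01 -4.98949451e-01]
 [-9.55211029e-04 -8.68404572e-01 -4.95855408e-01  8.68269484e-02]
 [ 0.00000000e+00  0.00000000e+00  0.00000000e+00  1.00000000e+00]] 0.08521067100536009 [-1.49085136  1.89949367 -0.43126119] [-0.75306047  0.61695904  1.95263432  2.93221566  0.48522809 -1.43956695]
```

View pics/w6.png

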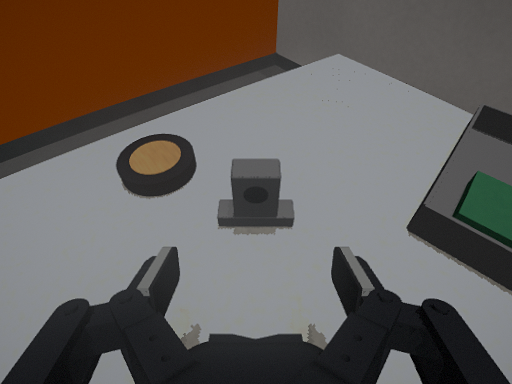

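```bash
python3 - <<'E'
from h import *
T,o=tool()
print(cast("wrist",[(256,226),(219,226),(294,226)],0.,T)); print(cast("wrist",[(256,159),(232,160),(280,160),(256,179)],.072,T))
d=np.array([.8,-.6,0]); R=frame([0,0,-1],d); 
rel(R,[.64,-.50,.24]);rel(R,[.705,-.548,.15])
E
```

```text
[[ 0.70025791 -0.54335583  0.        ]
 [ 0.72306267 -0.51282435  0.        ]
 [ 0.67678229 -0.57465928  0.        ]]
[[ 0.71792473 -0.5565074   0.072     ]
 [ 0.7295507  -0.53882205  0.072     ]
 [ 0.70422494 -0.57263033  0.072     ]
 [ 0.69826774 -0.54175829  0.072     ]]
shift mm [   1.5 -133.5  -74. ] rot deg [-46.96 -46.79 -80.8 ]
shift mm [  1.1 -95.6  40.8] rot deg [-46.96 -46.79 -80.8 ]
```

Call:
{"fn": "jog_arm", "kwargs": {
  "rows": [-1, 0, -0.03, -0.018, -1, -1, -2, -1, 0, -0.06, -0.036, -5, -5, -8, -1, 0, -0.09, -0.05, -9, -9, -15, -1, 0, -0.12, -0.065, -12, -12, -21, -1, 0, -0.133, -0.074, -16, -16, -28, -1, 0, -0.133, -0.074, -20, -20, -35, -1, 0, -0.133, -0.074, -24, -24, -41, -1, 0, -0.133, -0.074, -28, -28, -48]
}}

```text
time_s: 14.95
position: [0.6547, -0.4938, 0.2297]
ee_rot: [[-0.249, -0.628, 0.738], [-0.963, 0.078, -0.258], [0.104, -0.774, -0.624]]
force: [0.8, -0.1, 0.9]
width: 0.0854
```

```bash
python3 - <<'E'
from h import *
T,o=tool();print(o['qpos'])
d=np.array([.8,-.6,0]); R=frame([0,0,-1],d); 
rel(R,[.64,-.50,.24]);rel(R,[.708,-.550,.15])
E
```

```text
[-0.84878874  0.37988884  1.80738109  1.27865367  0.4113403  -0.15430121]
shift mm [ 10.7   0.8 -15.6] rot deg [-41.39 -34.8  -60.16]
shift mm [ 32.5  23.9 103.6] rot deg [-41.39 -34.8  -60.16]
```

Call:
{"fn": "jog_arm", "kwargs": {
  "rows": [-1, 0, 0, 0, -4, -3.5, -6, -1, 0.003, 0, -0.003, -8, -7, -12, -1, 0.005, 0, -0.006, -12, -10.5, -18, -1, 0.008, 0, -0.01, -16.5, -14, -24, -1, 0.01, 0, -0.015, -21, -17.5, -30, -1, 0.01, 0, -0.015, -25, -21, -36, -1, 0.01, 0, -0.015, -29, -24.5, -42, -1, 0.01, 0, -0.015, -33, -28, -48]
}}

```text
time_s: 15.75
position: [0.6407, -0.5008, 0.2401]
ee_rot: [[0.647, -0.74, 0.185], [-0.755, -0.655, 0.026], [0.103, -0.157, -0.982]]
force: [0.5, -0.9, 0.1]
width: 0.085
```

```bash
python3 - <<'E'
from h import *
T,o=tool();print(o['qpos'])
d=np.array([.8,-.6,0]); R=frame([0,0,-1],d); 
rel(R,[.709,-.550,.15])
E
```

```text
[-0.7748912   0.59361461  1.21997739  0.15844664  1.21595352  0.03268776]
shift mm [72.2 -4.2 99.9] rot deg [ -8.37  -6.84 -12.05]
```

Call:
{"fn": "jog_arm", "kwargs": {
  "rows": [-0.4, 0.012, 0, 0.01, -3, -2, -4, -0.4, 0.03, -0.002, 0.025, -6, -5, -8, -0.4, 0.045, -0.003, 0.045, -8.4, -6.8, -12, -0.4, 0.058, -0.004, 0.065, -8.4, -6.8, -12, -0.4, 0.067, -0.004, 0.085, -8.4, -6.8, -12, -0.4, 0.072, -0.004, 0.1, -8.4, -6.8, -12, -0.4, 0.072, -0.004, 0.1, -8.4, -6.8, -12, -0.4, 0.072, -0.004, 0.1, -8.4, -6.8, -12]
}}

```text
time_s: 16.55
position: [0.7087, -0.549, 0.1487]
ee_rot: [[0.797, -0.603, 0.002], [-0.603, -0.797, 0.002], [0.001, -0.003, -1.0]]
force: [-0.3, -0.1, 0.5]
width: 0.0595
```

```bash
python3 - <<'E'
from h import *
im,T=snap("wrist","w7.png")
o=tool()[1]; print(o['qpos'],o['width'],o['position'])
d=np.array([.8,-.6,0]); R=frame([0,0,-1],d); 
rel(R,[.709,-.550,.029])
e=np.array([.6,.8,0]);c=np.array([.709,-.55,0])
P=[c+s*.021*e+q*.012*d+[0,0,.072] for s in(-1,1) for q in (-1,1)]+[c+s*.038*e+q*.012*d+[0,0,.016] for s in(-1,1) for q in (-1,1)]
for p in proj("wrist",P,T): cv2.circle(im,tuple(int(round(v)) for v in p),2,(0,0,255),-1)
cv2.imwrite("pics/w7b.png",im)
E
```

```text
[-0.70865326  0.92616791  0.83647812  0.00270681  1.37604623 -0.06134876] 0.05959985967211485 [ 0.70905801 -0.54939315  0.15039789]
shift mm [-1.000e-01  8.000e-01  1.214e+02] rot deg [-0.14 -0.18 -0.25]
```

View pics/w7b.png

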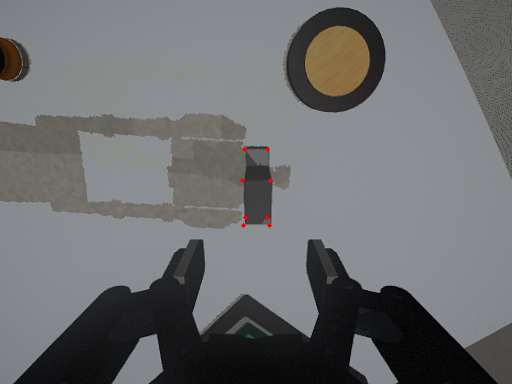

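Call:
{"fn": "jog_arm", "kwargs": {
  "rows": [-0.4, 0, 0, 0.02, 0, 0, 0, -0.4, 0, 0, 0.045, 0, 0, 0, -0.4, 0, 0, 0.07, 0, 0, 0, -0.4, 0, 0, 0.09, 0, 0, 0, -0.4, 0, 0.001, 0.106, 0, 0, 0, -0.4, 0, 0.001, 0.117, 0, 0, 0, -0.4, 0, 0.001, 0.121, 0, 0, 0, -0.4, 0, 0.001, 0.121, 0, 0, 0]
}}

```text
time_s: 17.4
position: [0.7089, -0.5499, 0.028]
ee_rot: [[0.797, -0.603, 0.003], [-0.603, -0.797, 0.001], [0.002, -0.003, -1.0]]
force: [-0.3, -0.7, 0.4]
width: 0.0601
```

Call:
{"fn": "jog_arm", "kwargs": {
  "rows": [1, 0, 0, 0, 0, 0, 0, 1, 0, 0, 0, 0, 0, 0, 1, 0, 0, 0, 0, 0, 0, 1, 0, 0, 0, 0, 0, 0, 1, 0, 0, 0, 0, 0, 0, 1, 0, 0, 0, 0, 0, 0, 1, 0, 0, 0, 0, 0, 0, 1, 0, 0, 0, 0, 0, 0],
  "newtons": 60
}}

```text
time_s: 18.2
position: [0.71, -0.5507, 0.0305]
ee_rot: [[0.798, -0.603, 0.006], [-0.603, -0.798, -0.001], [0.005, -0.002, -1.0]]
force: [-0.0, -0.4, 6.1]
width: 0.0234
```

```bash
cat >> h.py <<'E'
PO=np.array([.576,.1846,0]);px=np.array([.991,-.1335,0]);py=np.array([.1335,.991,0])
def PW(x,y,z): return PO+px*x+py*y+[0,0,z]
RP=frame([0,0,-1],px)
def inplate():
    T,o=tool(); v=T[:3,3]-PO; print("plate xy",v@px,v@py,"z",T[2,3],"yaw",np.degrees(np.arctan2(T[1,0],T[0,0])),"F",o['force'],o['width'])
E
python3 - <<'E'
from h import *
rel(RP,PW(-.108,-.062,.17)); T,o=tool(); print(o['position'],PW(-.108,-.062,.17))
E
```

```text
shift mm [-613.2 -398.9 -141.9] rot deg [ -0.06  -0.34 -29.43]
[ 0.70995032 -0.55068973  0.03047369] [0.460695 0.137576 0.17    ]
```

Call:
{"fn": "jog_arm", "kwargs": {
  "rows": [1, 0, 0, -0.04, 0, 0, 0, 1, 0, 0, -0.085, 0, 0, 0, 1, -0.025, -0.016, -0.12, 0, 0, -2, 1, -0.06, -0.04, -0.14, 0, 0, -4, 1, -0.1, -0.065, -0.142, 0, 0, -6, 1, -0.14, -0.091, -0.142, 0, 0, -8, 1, -0.18, -0.117, -0.142, 0, 0, -10, 1, -0.22, -0.143, -0.142, 0, 0, -12]
}}

```text
time_s: 19.0
position: [0.6172, -0.3008, 0.1687]
ee_rot: [[0.906, -0.423, 0.001], [-0.423, -0.906, 0.002], [0.0, -0.002, -1.0]]
force: [0.3, -0.0, -1.5]
width: 0.0235
```

```bash
python3 - <<'E'
from h import *
rel(RP,PW(-.108,-.062,.17)); inplate()
E
```

```text
shift mm [-327.4 -330.9   -0.5] rot deg [ -0.14  -0.02 -17.37]
plate xy 0.10565428675617351 -0.47555148471279335 z 0.16870743268458474 yaw -25.042806638492596 F [ 0.2827016  -0.01132547 -1.49046378] 0.023501870569031184
```

Call:
{"fn": "jog_arm", "kwargs": {
  "rows": [1, -0.033, -0.033, 0, 0, 0, -2, 1, -0.066, -0.066, 0, 0, 0, -4, 1, -0.099, -0.099, 0, 0, 0, -6, 1, -0.132, -0.132, 0, 0, 0, -8, 1, -0.165, -0.165, 0, 0, 0, -10, 1, -0.195, -0.196, 0, 0, 0, -12, 1, -0.22, -0.222, 0, 0, 0, -14, 1, -0.24, -0.243, 0, 0, 0, -16]
}}

```text
time_s: 19.8
position: [0.5027, 0.0206, 0.1688]
ee_rot: [[0.988, -0.156, 0.0], [-0.156, -0.988, 0.001], [0.0, -0.001, -1.0]]
force: [-0.7, 0.3, -1.9]
width: 0.0235
```

```bash
python3 - <<'E'
from h import *
rel(RP,PW(-.108,-.062,.12)); inplate()
E
```

```text
shift mm [ -59.7 -108.9   48.9] rot deg [-0.06 -0.02 -1.3 ]
plate xy -0.05075934916120848 -0.17227098169475757 z 0.1688412909769115 yaw -8.967525506059246 F [-0.6838104   0.27927107 -1.92098996] 0.023531930771489303
```

Call:
{"fn": "jog_arm", "kwargs": {
  "rows": [1, -0.012, -0.022, 0, 0, 0, -0.5, 1, -0.024, -0.044, 0, 0, 0, -1, 1, -0.036, -0.066, 0.01, 0, 0, -1.3, 1, -0.047, -0.086, 0.025, 0, 0, -1.3, 1, -0.055, -0.1, 0.04, 0, 0, -1.3, 1, -0.06, -0.109, 0.049, 0, 0, -1.3, 1, -0.06, -0.109, 0.049, 0, 0, -1.3, 1, -0.06, -0.109, 0.049, 0, 0, -1.3]
}}

```text
time_s: 20.6
position: [0.4633, 0.1355, 0.1208]
ee_rot: [[0.991, -0.135, 0.003], [-0.135, -0.991, -0.0], [0.003, -0.0, -1.0]]
force: [-0.2, 0.1, -0.5]
width: 0.0234
```

```bash
python3 - <<'E'
from h import *
im,T=snap("wrist","w8.png"); im2,_=snap("top","t8.png")
rel(RP,PW(-.108,-.062,.062)); inplate()
P=[PW(x,y,.03) for x,y in((45,-104),(45,104),(-134,104),(-134,-104))] if 0 else [PW(x/1e3,y/1e3,.03) for x,y in((45,-104),(45,104),(-134,104),(-134,-104))]
ch=[(7.2,50.2),(13.2,-.6),(-16.2,-66.3),(-68.3,54.1),(-79.5,-75.9)]
P+=[PW(x/1e3,y/1e3,.037) for x,y in ch]+[PW(-.0796,.0091,.08),PW(-.0796,.0091,.03)]
for n,i in(("wrist",im),("top",im2)):
  for p in proj(n,P,T): cv2.circle(i,tuple(int(round(v)) for v in p),1,(0,0,255),-1)
cv2.imwrite("pics/w8b.png",im); cv2.imwrite("pics/t8b.png",cv2.resize(im2[135:280,95:235],None,fx=4,fy=4))
E
```

```text
shift mm [-4.2 -1.7 59.6] rot deg [-0.07 -0.28 -0.17]
plate xy -0.10413267878233724 -0.06377821325150249 z 0.1216109888582401 yaw -7.846630610198113 F [-0.16489572 -0.14230534 -1.44149789] 0.023568950168197714
```

View pics/w8b.png

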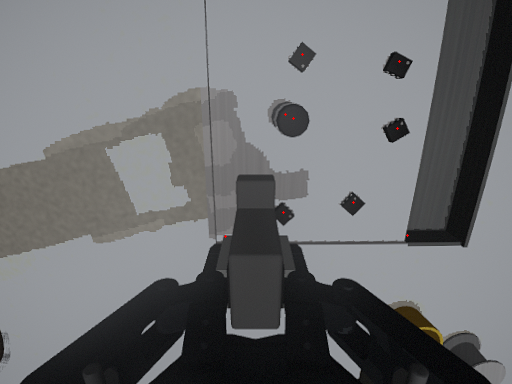

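View pics/t8b.png

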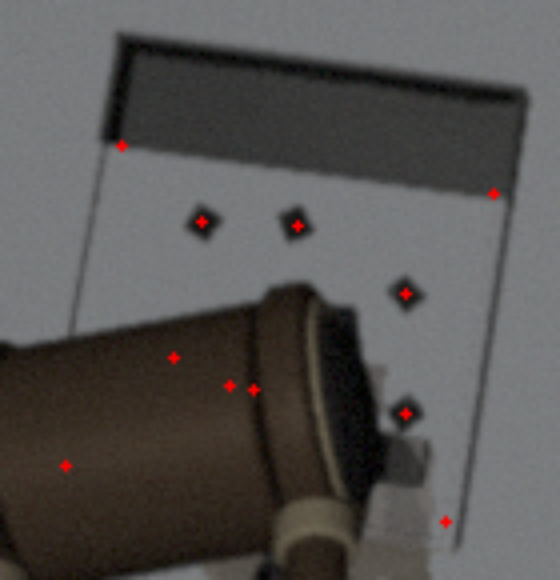

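Call:
{"fn": "jog_arm", "kwargs": {
  "rows": [1, -0.002, -0.001, 0.008, 0, -0.3, 0, 1, -0.004, -0.002, 0.016, 0, -0.3, 0, 1, -0.004, -0.002, 0.026, 0, -0.3, 0, 1, -0.004, -0.002, 0.036, 0, -0.3, 0, 1, -0.004, -0.002, 0.045, 0, -0.3, 0, 1, -0.004, -0.002, 0.052, 0, -0.3, 0, 1, -0.004, -0.002, 0.057, 0, -0.3, 0, 1, -0.004, -0.002, 0.058, 0, -0.3, 0]
}}

```text
time_s: 21.5
position: [0.4592, 0.1383, 0.0621]
ee_rot: [[0.991, -0.136, -0.003], [-0.136, -0.991, 0.001], [-0.003, -0.001, -1.0]]
force: [-0.4, 0.5, -0.5]
width: 0.0236
```

```bash
python3 - <<'E'
from h import *
im,T=snap("wrist","w9.png")
rel(RP,PW(.048,-.062,.0615)); inplate()
E
```

```text
shift mm [157.3   0.2   0.5] rot deg [-0.04  0.15 -0.13]
plate xy -0.10926101990426186 -0.06143416559067475 z 0.06238065465949123 yaw -7.8045816564455235 F [-0.12653254  0.49110514 -1.33822358] 0.02349789190538931
```

View pics/w9.png

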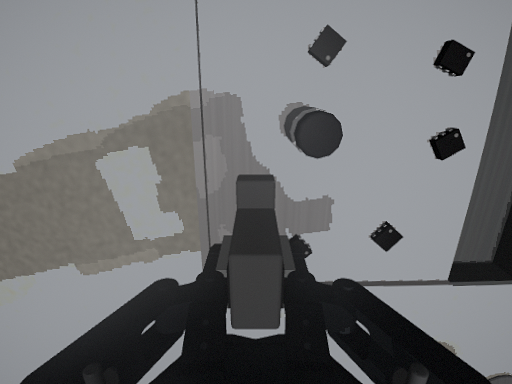

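Call:
{"fn": "jog_arm", "kwargs": {
  "rows": [1, 0.012, 0, 0, 0, 0, 0, 1, 0.03, 0, 0, 0, 0, 0, 1, 0.05, 0, 0, 0, 0, 0, 1, 0.07, 0, 0, 0, 0, 0, 1, 0.09, 0, 0, 0, 0, 0, 1, 0.11, 0, 0, 0, 0, 0, 1, 0.125, 0, 0, 0, 0, 0, 1, 0.138, 0, 0, 0, 0, 0]
}}

```text
time_s: 22.35
position: [0.5991, 0.1193, 0.0634]
ee_rot: [[0.991, -0.136, 0.001], [-0.136, -0.991, 0.002], [0.001, -0.002, -1.0]]
force: [-0.1, 0.6, -2.0]
width: 0.023
```

Call:
{"fn": "jog_arm", "kwargs": {
  "rows": [1, 0.01, 0, 0, 0, 0, 0, 1, 0.018, 0, 0, 0, 0, 0, 1, 0.021, 0, 0, 0, 0, 0, 1, 0.021, 0, 0, 0, 0, 0, 1, 0.021, 0, 0, 0, 0, 0, 1, 0.021, 0, 0, 0, 0, 0, 1, 0.015, 0, -0.012, 0, 0, 0, 1, 0.015, 0, -0.025, 0, 0, 0]
}}

```text
time_s: 23.15
position: [0.6095, 0.1176, 0.0877]
ee_rot: [[0.991, -0.136, -0.005], [-0.136, -0.991, 0.001], [-0.005, -0.0, -1.0]]
force: [0.1, 0.2, -2.1]
width: 0.0232
```

```bash
python3 - <<'E'
from h import *
im,T=snap("wrist","w10.png")
rel(RP,PW(-.016,0.0,.087)); inplate()
E
```

```text
shift mm [-61.2 -61.    4.2] rot deg [-0.11 -0.09 -0.11]
plate xy 0.04509540098342347 -0.06116480887867902 z 0.09117247434595185 yaw -7.785852234794629 F [ 0.93389433 -0.51921332 -0.00300049] 0.02357040564326818
```

View pics/w10.png

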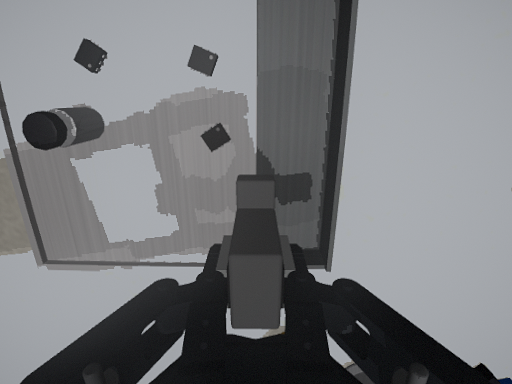

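Call:
{"fn": "jog_arm", "kwargs": {
  "rows": [1, -0.012, -0.012, 0, 0, 0, 0, 1, -0.03, -0.028, 0, 0, 0, 0, 1, -0.048, -0.044, 0, 0, 0, 0, 1, -0.059, -0.054, 0.001, 0, 0, 0, 1, -0.062, -0.057, 0.005, 0, 0, 0, 1, -0.062, -0.057, 0.015, 0, 0, 0, 1, -0.062, -0.057, 0.023, 0, 0, 0, 1, -0.062, -0.057, 0.026, 0, 0, 0]
}}

```text
time_s: 24.0
position: [0.5571, 0.1815, 0.0602]
ee_rot: [[0.991, -0.137, -0.004], [-0.137, -0.991, 0.0], [-0.004, 0.0, -1.0]]
force: [-5.1, -3.3, 23.6]
width: 0.0236
```

```bash
python3 - <<'E'
from h import *
im,T=snap("wrist","w11.png")
rel(RP,PW(.048,-.004,.0620)); inplate()
E
```

```text
shift mm [66.1 -1.7 -1.7] rot deg [-0.    0.23 -0.19]
plate xy -0.018122539603921854 -0.005496632324895458 z 0.0605574663529118 yaw -7.8664165669659525 F [ 0.46934268  0.04434054 -1.61504441] 0.02357538954154999
```

View pics/w11.png

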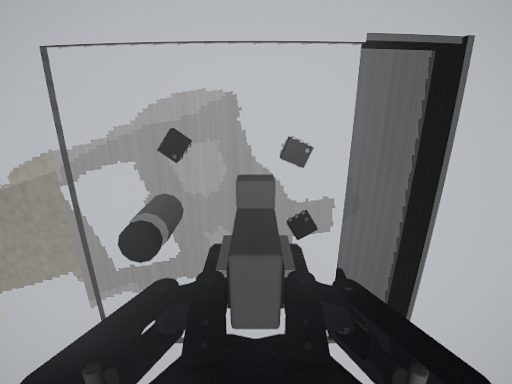

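Call:
{"fn": "jog_arm", "kwargs": {
  "rows": [1, 0, 0, -0.0015, 0, 0, 0, 1, 0.006, 0, -0.0015, 0, 0, 0, 1, 0.02, 0, -0.0015, 0, 0, 0, 1, 0.036, 0, -0.0015, 0, 0, 0, 1, 0.052, 0, -0.0015, 0, 0, 0, 1, 0.064, 0, -0.0015, 0, 0, 0, 1, 0.067, 0, -0.0015, 0, 0, 0, 1, 0.067, 0, -0.0015, 0, 0, 0]
}}

```text
time_s: 24.85
position: [0.6244, 0.1731, 0.0631]
ee_rot: [[0.991, -0.136, -0.002], [-0.136, -0.991, 0.001], [-0.002, -0.001, -1.0]]
force: [-0.5, 0.3, -1.5]
width: 0.0236
```

Call:
{"fn": "jog_arm", "kwargs": {
  "rows": [1, 0.001, 0, 0, 0, 0, 0, 1, 0.001, 0, 0, 0, 0, 0, 1, 0, 0, -0.006, 0, 0, 0, 1, -0.005, 0, -0.02, 0, 0, 0, 1, -0.02, 0, -0.042, 0, 0, 0, 1, -0.04, -0.005, -0.058, 0, 0, 0, 1, -0.06, -0.015, -0.066, 0, 0, 0, 1, -0.08, -0.03, -0.068, 0, 0, 0]
}}

```text
time_s: 25.65
position: [0.5494, 0.2142, 0.1346]
ee_rot: [[0.991, -0.137, 0.002], [-0.137, -0.991, 0.002], [0.002, -0.003, -1.0]]
force: [0.4, 0.9, -1.3]
width: 0.0233
```

```bash
python3 - <<'E'
from h import *
im,T=snap("wrist","w12.png")
rel(RP,PW(-.098,.064,.125)); inplate()
E
```

```text
shift mm [-63.7 -35.8   9.2] rot deg [-0.22  0.17 -0.1 ]
plate xy -0.03431536133723834 0.028087482300307557 z 0.1338646868914185 yaw -7.775022847833561 F [-3.26409177  1.18337084 -1.36436738] 0.023244569724978875
```

View pics/w12.png

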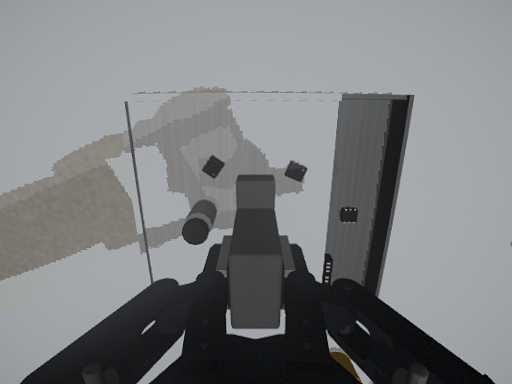

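```bash
python3 - <<'E'
from h import *
def TT(x,y,z,yaw):
    T=np.eye(4);a=np.radians(yaw);T[:3,:3]=frame([0,0,-1],[np.cos(a),np.sin(a),0]);T[:3,3]=PW(x,y,z);return T
def pf(n,uv,z,T):
    v=cast("wrist",uv,z,T)-PO; print(n,np.c_[v@px,v@py].round(4).tolist())
T9=TT(-.10926,-.06143,.06238,-7.80);T10=TT(.0451,-.0612,.0895,-7.79);T11=TT(-.0181,-.0055,.0605,-7.87);T12=TT(-.0343,.0281,.1338,-7.775)
pf("post9",[(318,134)],.08,T9);pf("post10",[(45,131)],.08,T10);pf("post11",[(140,241)],.08,T11);pf("post12",[(196,231)],.08,T12)
pf("lip12",[(200,94),(200,100),(340,94)],.036,T12); pf("liplow11",[(200,44)],.036,T11)
pf("chip4_12",[(213,166)],.037,T12);pf("chip1_12",[(296,171)],.037,T12);pf("chip4_9",[(327,46)],.037,T9);pf("chip4_11",[(174,144)],.037,T11);pf("edge12",[(340,100)],.03,T12)
E
```

```text
post9 [[-0.08, 0.0083]]
post10 [[-0.0745, 0.0082]]
post11 [[-0.0779, 0.0099]]
post12 [[-0.0821, 0.0118]]
lip12 [[-0.0803, 0.1175], [-0.0806, 0.1126], [0.0378, 0.1175]]
liplow11 [[-0.0483, 0.1092]]
chip4_12 [[-0.0722, 0.0555]]
chip1_12 [[0.0034, 0.0507]]
chip4_9 [[-0.0683, 0.0524]]
chip4_11 [[-0.0677, 0.0535]]
edge12 [[0.0401, 0.1126]]
```

Call:
{"fn": "jog_arm", "kwargs": {
  "rows": [1, -0.012, -0.007, 0, 0, 0, 0, 1, -0.028, -0.016, 0, 0, 0, 0, 1, -0.044, -0.025, 0, 0, 0, 0, 1, -0.057, -0.032, 0.003, 0, 0, 0, 1, -0.063, -0.035, 0.006, 0, 0, 0, 1, -0.064, -0.0355, 0.008, 0, 0, 0, 1, -0.064, -0.0355, 0.008, 0, 0, 0, 1, -0.064, -0.0355, 0.008, 0, 0, 0]
}}

```text
time_s: 26.5
position: [0.4909, 0.2575, 0.1234]
ee_rot: [[0.991, -0.136, -0.001], [-0.136, -0.991, 0.001], [-0.002, -0.001, -1.0]]
force: [0.1, -0.7, -1.6]
width: 0.0234
```

```bash
python3 - <<'E'
from h import *
im,T=snap("wrist","w13.png")
rel(RP,PW(-.098,.0635,.0622)); inplate()
v=cast("wrist",[(0,0)],.08,T)
P=[PW(-.08,.009,.08),PW(-.08,.009,.03),PW(-.068,.054,.037),PW(-.134,.104,.036),PW(.045,.104,.036)]
for p in proj("wrist",P,T): cv2.circle(im,tuple(int(round(v)) for v in p),2,(0,0,255),-1)
cv2.imwrite("pics/w13b.png",im)
E
```

```text
shift mm [-4.  -2.5 61.3] rot deg [-0.06  0.08 -0.17]
plate xy -0.09388069623566273 0.06088275123830762 z 0.12353195611159658 yaw -7.84123186882321 F [-0.05263451 -0.19841177 -1.26047725] 0.023391215909705845
```

View pics/w13b.png

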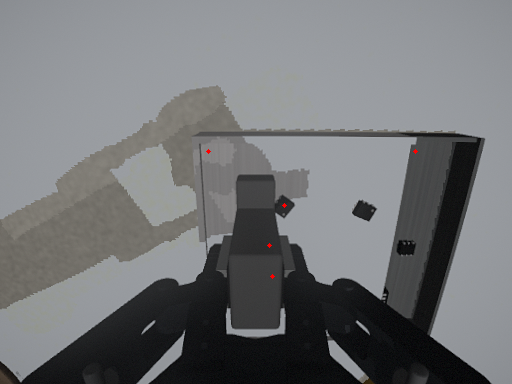

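Call:
{"fn": "jog_arm", "kwargs": {
  "rows": [1, -0.002, -0.003, 0, 0, 0, 0, 1, -0.004, -0.005, 0.004, 0, 0, -0.1, 1, -0.004, -0.005, 0.015, 0, 0, -0.1, 1, -0.004, -0.005, 0.028, 0, 0, -0.1, 1, -0.004, -0.005, 0.041, 0, 0, -0.1, 1, -0.004, -0.005, 0.051, 0, 0, -0.1, 1, -0.004, -0.005, 0.057, 0, 0, -0.1, 1, -0.004, -0.005, 0.059, 0, 0, -0.1]
}}

```text
time_s: 27.35
position: [0.4863, 0.2629, 0.0632]
ee_rot: [[0.991, -0.134, -0.004], [-0.134, -0.991, 0.0], [-0.004, 0.0, -1.0]]
force: [0.0, 0.1, -1.2]
width: 0.0232
```

```bash
python3 - <<'E'
from h import *
im,T=snap("wrist","w14.png")
rel(RP,PW(.048,.066,.0622)); inplate()
E
```

```text
shift mm [147.1  -0.3   0.8] rot deg [-0.01  0.18 -0.04]
plate xy -0.09913030973130316 0.06580979451182853 z 0.06350468719550015 yaw -7.7098905369213675 F [-0.50371924 -0.81876778 -1.38838239] 0.02348999844888081
```

View pics/w14.png

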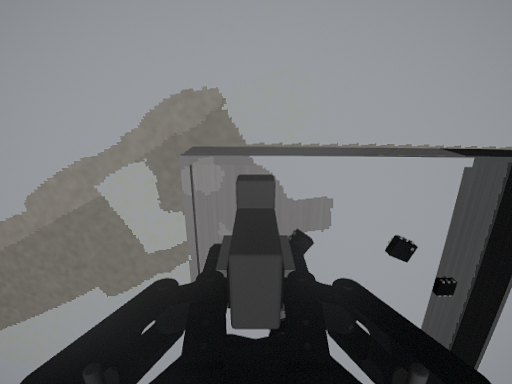

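Chip4 is just ahead of the foot at (300,240), and the foot is clear of the lip. Pushing.

Call:
{"fn": "jog_arm", "kwargs": {
  "rows": [1, 0.008, 0, 0.0005, 0, 0, 0, 1, 0.024, 0, 0.0005, 0, 0, 0, 1, 0.043, 0, 0.0005, 0, 0, 0, 1, 0.062, 0, 0.0005, 0, 0, 0, 1, 0.081, 0, 0.0005, 0, 0, 0, 1, 0.1, 0, 0.0005, 0, 0, 0, 1, 0.116, 0, 0.0005, 0, 0, 0, 1, 0.13, 0, 0.0005, 0, 0, 0]
}}

```text
time_s: 28.2
position: [0.6181, 0.2457, 0.0647]
ee_rot: [[0.991, -0.134, 0.001], [-0.134, -0.991, 0.002], [0.0, -0.002, -1.0]]
force: [0.1, 0.1, -1.3]
width: 0.023
```

Call:
{"fn": "jog_arm", "kwargs": {
  "rows": [1, 0.01, 0, 0, 0, 0, 0, 1, 0.017, 0, 0, 0, 0, 0, 1, 0.019, 0, 0, 0, 0, 0, 1, 0.019, 0, 0, 0, 0, 0, 1, 0.018, 0, -0.01, 0, 0, 0, 1, 0.01, 0.01, -0.035, 0, 0, 0, 1, -0.015, 0.035, -0.07, 0, 0, 0, 1, -0.045, 0.065, -0.1, 0, 0, 0]
}}

```text
time_s: 29.0
position: [0.5639, 0.1886, 0.1648]
ee_rot: [[0.991, -0.133, 0.0], [-0.133, -0.991, 0.002], [0.0, -0.002, -1.0]]
force: [0.4, 0.3, -0.7]
width: 0.0236
```

```bash
python3 - <<'E'
from h import *
im,T=snap("wrist","w15.png");im,T=snap("top","t15.png");im2,T=snap("scene","s15.png"); inplate()
a=cv2.resize(im[135:280,95:235],None,fx=3,fy=3,interpolation=cv2.INTER_CUBIC)
b=cv2.resize(im2[135:280,290:430],None,fx=3,fy=3,interpolation=cv2.INTER_CUBIC)
cv2.imwrite("pics/c15.png",cv2.convertScaleAbs(np.hstack([a[:,:390],b[:,:410]]),alpha=1.8))
E
```

```text
plate xy -0.012759035873266059 0.0017058397429439978 z 0.16590606792172988 yaw -7.746696179414404 F [ 0.2591949   0.67772067 -0.17465169] 0.023348755586912052
```

View pics/w15.png

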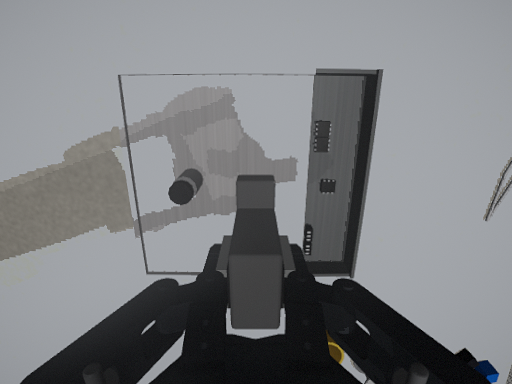

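View pics/c15.png

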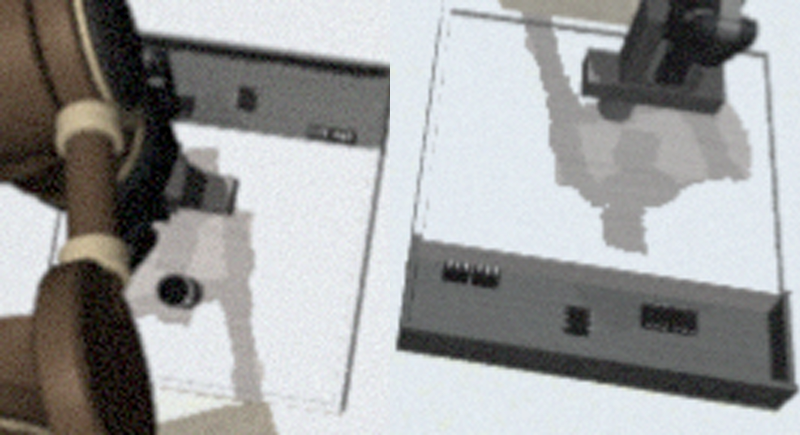

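```bash
python3 - <<'E'
import cv2,numpy as np
a=cv2.imread("pics/w15.png")[205:285,280:370]; b=cv2.imread("pics/s15.png")[210:250,295:345]
cv2.imwrite("pics/z15.png",cv2.convertScaleAbs(np.hstack([cv2.resize(a,(450,400),interpolation=cv2.INTER_CUBIC),cv2.resize(b,(350,400),interpolation=cv2.INTER_CUBIC)[:, :350]]),alpha=1.6))
E
```

```text
(no output)
```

View pics/z15.png

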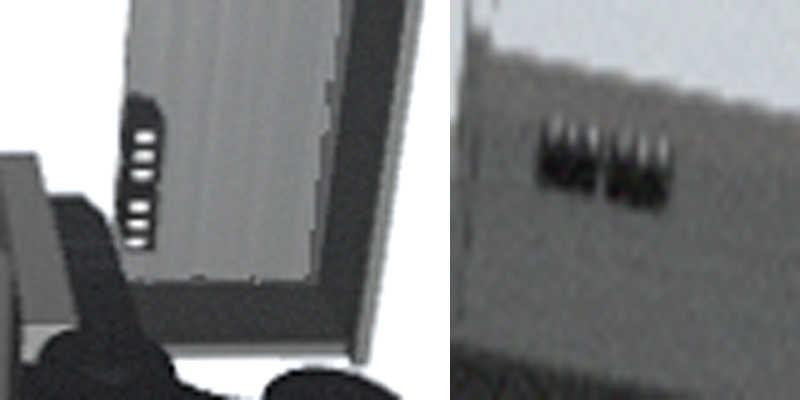

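```bash
python3 - <<'E'
from h import *
def TT(x,y,z,yaw):
    T=np.eye(4);a=np.radians(yaw);T[:3,:3]=frame([0,0,-1],[np.cos(a),np.sin(a),0]);T[:3,3]=PW(x,y,z);return T
T=TT(-.0122,.004,.1655,-7.74)
def pf(n,uv,z):
    v=cast("wrist",uv,z,T)-PO; print(n,np.c_[v@px,v@py].round(4).tolist())
f=lambda x,y:(280+x/5,205+y/5)
pf("chips15 legs top",[f(143,137),f(143,174),f(137,206),f(134,244)],.019)
pf("black left edge / front",[f(122,110),f(163,110)],.019)
pf("edge",[f(128,20),(317,75)],.03); pf("wall far top",[f(370,300)],.034); pf("chip2",[(328,186)],.011);pf("others",[(322,128),(321,143)],.011)
rel(RP,PW(.0615,-.062,.10)); inplate()
E
```

```text
chips15 legs top [[0.052, -0.0618], [0.0526, -0.0718], [0.0518, -0.0806], [0.0517, -0.0912]]
black left edge / front [[0.0465, -0.0546], [0.0563, -0.0547]]
edge [[0.0443, -0.027], [0.0474, 0.1113]]
wall far top [[0.1061, -0.0979]]
chip2 [[0.0724, -0.0062]]
others [[0.0604, 0.0595], [0.0605, 0.0433]]
shift mm [74.2 63.8 65.9] rot deg [-0.16 -0.12 -0.07]
plate xy -0.012759035873266059 0.0017058397429439978 z 0.16590606792172988 yaw -7.746696179414404 F [ 0.2591949   0.67772067 -0.17465169] 0.023348755586912052
```

Call:
{"fn": "jog_arm", "kwargs": {
  "rows": [1, 0.012, 0.012, 0.01, 0, 0, 0, 1, 0.028, 0.026, 0.022, 0, 0, 0, 1, 0.044, 0.042, 0.036, 0, 0, 0, 1, 0.06, 0.057, 0.05, 0, 0, 0, 1, 0.07, 0.067, 0.06, 0, 0, 0, 1, 0.0745, 0.07, 0.066, 0, 0, 0, 1, 0.0745, 0.07, 0.066, 0, 0, 0, 1, 0.0745, 0.07, 0.066, 0, 0, 0]
}}

```text
time_s: 29.95
position: [0.6281, 0.1096, 0.096]
ee_rot: [[0.991, -0.134, -0.003], [-0.134, -0.991, 0.002], [-0.003, -0.001, -1.0]]
force: [-0.5, 0.4, -1.3]
width: 0.0236
```

```bash
python3 - <<'E'
from h import *
rel(RP,PW(.0615,-.068,.055)); inplate()
im,T=snap("scene","s16.png");b=cv2.resize(im[135:280,290:430],None,fx=4,fy=4,interpolation=cv2.INTER_CUBIC)
cv2.imwrite("pics/s16b.png",cv2.convertScaleAbs(b,alpha=1.8))
E
```

```text
shift mm [ 0.   0.6 41. ] rot deg [-0.07  0.16 -0.03]
plate xy 0.061610735798085896 -0.06740753816977453 z 0.09604661077400078 yaw -7.6984700682545775 F [-0.49006925  0.43913113 -1.28790751] 0.023574360351857646
```

View pics/s16b.png

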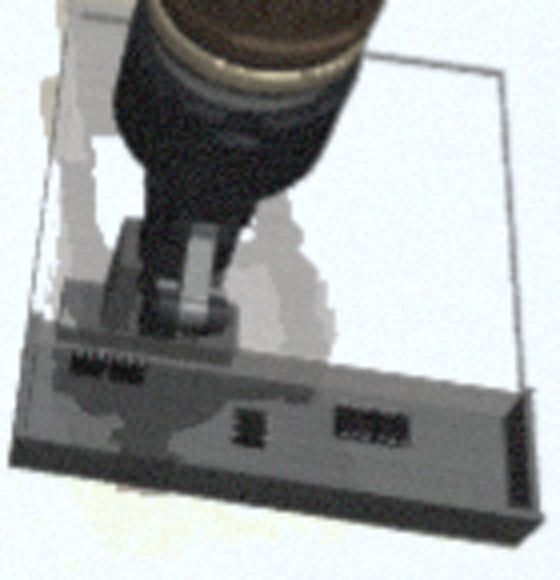

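Call:
{"fn": "jog_arm", "kwargs": {
  "rows": [1, 0, 0, 0.006, 0, 0, 0, 1, 0, 0, 0.014, 0, 0.1, 0, 1, 0, 0, 0.022, 0, 0.1, 0, 1, 0, 0.0005, 0.029, 0, 0.1, 0, 1, 0, 0.0005, 0.034, 0, 0.1, 0, 1, 0, 0.0005, 0.038, 0, 0.1, 0, 1, 0, 0.0005, 0.041, 0, 0.1, 0, 1, 0, 0.0005, 0.041, 0, 0.1, 0]
}}

```text
time_s: 30.8
position: [0.6279, 0.1085, 0.0549]
ee_rot: [[0.991, -0.134, -0.001], [-0.134, -0.991, 0.001], [-0.001, -0.001, -1.0]]
force: [-0.1, 0.2, -1.6]
width: 0.0233
```

Free so far; feel for the chips' top, then drag outward.

Call:
{"fn": "jog_arm", "kwargs": {
  "rows": [1, 0, 0, 0.001, 0, 0, 0, 1, 0, 0, 0.002, 0, 0, 0, 1, 0, 0, 0.003, 0, 0, 0, 1, 0, 0, 0.004, 0, 0, 0, 1, 0, 0, 0.005, 0, 0, 0, 1, 0, 0, 0.0055, 0, 0, 0, 1, 0, 0, 0.0055, 0, 0, 0, 1, 0, 0, 0.0055, 0, 0, 0]
}}

```text
time_s: 31.6
position: [0.6282, 0.1086, 0.05]
ee_rot: [[0.991, -0.134, 0.0], [-0.134, -0.991, 0.001], [-0.0, -0.001, -1.0]]
force: [-0.2, 0.2, -1.3]
width: 0.0234
```

Call:
{"fn": "jog_arm", "kwargs": {
  "rows": [1, 0, 0, 0.0005, 0, 0, 0, 1, 0, 0, 0.001, 0, 0, 0, 1, 0, 0, 0.0015, 0, 0, 0, 1, 0, 0, 0.002, 0, 0, 0, 1, 0, 0, 0.002, 0, 0, 0, 1, 0, 0, 0.0025, 0, 0, 0, 1, 0, 0, 0.0025, 0, 0, 0, 1, 0, 0, 0.0025, 0, 0, 0]
}}

```text
time_s: 32.4
position: [0.6285, 0.1086, 0.0482]
ee_rot: [[0.991, -0.134, 0.001], [-0.134, -0.991, 0.001], [0.0, -0.001, -1.0]]
force: [-1.4, -0.9, 5.8]
width: 0.0233
```

Call:
{"fn": "jog_arm", "kwargs": {
  "rows": [1, 0.002, 0, 0, 0, 0, 0, 1, 0.004, 0, 0, 0, 0, 0, 1, 0.006, 0, 0, 0, 0, 0, 1, 0.008, 0, 0, 0, 0, 0, 1, 0.01, 0, 0, 0, 0, 0, 1, 0.012, 0, 0, 0, 0, 0, 1, 0.014, 0, 0, 0, 0, 0, 1, 0.014, 0, -0.002, 0, 0, 0]
}}

```text
time_s: 33.2
position: [0.6407, 0.1067, 0.048]
ee_rot: [[0.991, -0.134, -0.003], [-0.134, -0.991, 0.001], [-0.003, -0.001, -1.0]]
force: [0.1, 0.9, -1.3]
width: 0.0234
```

Call:
{"fn": "jog_arm", "kwargs": {
  "rows": [1, 0, 0, -0.008, 0, 0, 0, 1, 0, 0, -0.025, 0, 0, 0, 1, 0, 0.005, -0.05, 0, 0, 0, 1, -0.02, 0, -0.08, 0, 0, 0, 1, -0.05, -0.02, -0.1, 0, 0, 0, 1, -0.08, -0.04, -0.11, 0, 0, 0, 1, -0.1, -0.055, -0.115, 0, 0, 0, 1, -0.105, -0.06, -0.115, 0, 0, 0]
}}

```text
time_s: 34.0
position: [0.5447, 0.182, 0.1669]
ee_rot: [[0.991, -0.132, 0.002], [-0.132, -0.991, 0.002], [0.001, -0.002, -1.0]]
force: [0.1, -0.4, -1.3]
width: 0.0231
```

```bash
python3 - <<'E'
from h import *
im2,T=snap("wrist","w17.png");im,_=snap("scene","s17.png");inplate(); print(T.tolist())
a=cv2.resize(im[205:275,290:430],None,fx=5.6,fy=5.6,interpolation=cv2.INTER_CUBIC)
cv2.imwrite("pics/s17b.png",cv2.convertScaleAbs(a,alpha=1.8))
E
```

```text
plate xy -0.029398156646130352 -0.007676146448665287 z 0.16570611076227681 yaw -7.597421024554485 F [-0.38277486  0.9437551  -1.76064184] 0.02352002884485118
[[0.9912525592963591, -0.13196624613208174, 0.0018093010320754071, 0.5447241819016574], [-0.13197013975297062, -0.9912511743165667, 0.0022341955171541724, 0.1819757105583728], [0.0014986333772130623, -0.0024534257344057428, -0.9999958673915439, 0.16693734843572378], [0.0, 0.0, 0.0, 1.0]]
```

View pics/w17.png

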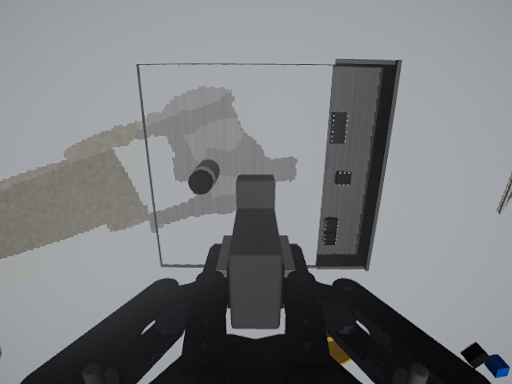

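View pics/s17b.png

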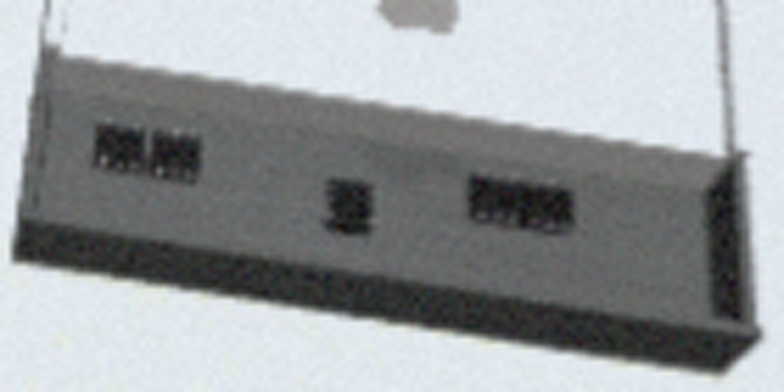

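```bash
python3 - <<'E'
from h import *
R=frame([0,0,-1],[.990,-.141,0])
rel(R,[.591,-.1777,.15])
E
```

```text
shift mm [ 92.2 349.5  15.3] rot deg [-0.08 -0.08  0.51]
```

Call:
{"fn": "jog_arm", "kwargs": {
  "rows": [1, 0.009, 0.032, 0, 0, 0, 0, 1, 0.021, 0.08, 0, 0, 0, 0.5, 1, 0.034, 0.128, 0, 0, 0, 0.5, 1, 0.046, 0.176, 0, 0, 0, 0.5, 1, 0.059, 0.224, 0, 0, 0, 0.5, 1, 0.071, 0.27, 0, 0, 0, 0.5, 1, 0.082, 0.31, 0.005, 0, 0, 0.5, 1, 0.09, 0.338, 0.01, 0, 0, 0.5]
}}

```text
time_s: 34.9
position: [0.5904, -0.1718, 0.1542]
ee_rot: [[0.989, -0.146, 0.001], [-0.146, -0.989, -0.001], [0.001, 0.001, -1.0]]
force: [1.3, 0.6, -1.0]
width: 0.0234
```

```bash
python3 - <<'E'
from h import *
R=frame([0,0,-1],[.990,-.141,0])
rel(R,[.591,-.1777,.10]);print(tool()[1]['position'])
E
```

```text
shift mm [ 1.4  5.7 54.2] rot deg [ 0.03 -0.07 -0.29]
[ 0.59043482 -0.1717945   0.15421068]
```

Call:
{"fn": "jog_arm", "kwargs": {
  "rows": [1, 0, 0.002, 0.005, 0, 0, 0, 1, 0.001, 0.004, 0.015, 0, 0, -0.2, 1, 0.001, 0.0055, 0.027, 0, 0, -0.2, 1, 0.001, 0.0055, 0.038, 0, 0, -0.2, 1, 0.001, 0.0055, 0.047, 0, 0, -0.2, 1, 0.001, 0.0055, 0.053, 0, 0, -0.2, 1, 0.001, 0.0055, 0.054, 0, 0, -0.2, 1, 0.001, 0.0055, 0.054, 0, 0, -0.2]
}}

```text
time_s: 35.7
position: [0.5902, -0.172, 0.1001]
ee_rot: [[0.99, -0.139, -0.0], [-0.139, -0.99, 0.001], [-0.0, -0.001, -1.0]]
force: [0.1, 1.4, -0.6]
width: 0.0234
```

```bash
python3 - <<'E'
from h import *
R=frame([0,0,-1],[.990,-.141,0])
im,T=snap("wrist","w18.png");im2,_=snap("scene","s18.png")
rel(R,[.591,-.1777,.0335]);print(tool()[1]['position'])
c=np.array([.591,-.1777,.003]);x=np.array([.9907,-.1363,0]);y=np.array([.1363,.9907,0])
P=[c+sx*.024*x+sy*.05*y for sx in(-1,1) for sy in(-1,1)]+[c-.0395*x,c]
for p in proj("wrist",P,T): cv2.circle(im,tuple(int(round(v)) for v in p),2,(0,0,255),-1)
for p in proj("scene",P): cv2.circle(im2,tuple(int(round(v)) for v in p),0,(0,0,255),-1)
cv2.imwrite("pics/w18b.png",im);cv2.imwrite("pics/s18b.png",cv2.resize(im2[150:270,100:250],None,fx=5,fy=5))
E
```

```text
shift mm [ 1.   5.3 67.3] rot deg [-0.04 -0.07  0.11]
[ 0.59068369 -0.17237468  0.10081216]
```

View pics/w18b.png

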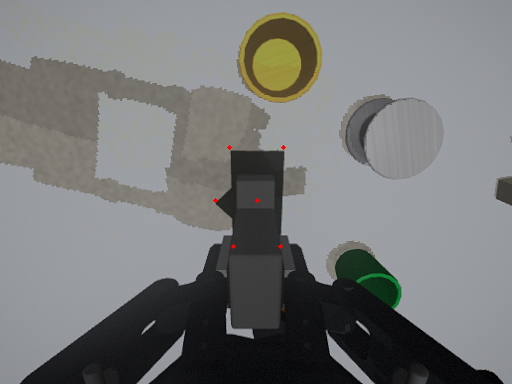

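View pics/s18b.png

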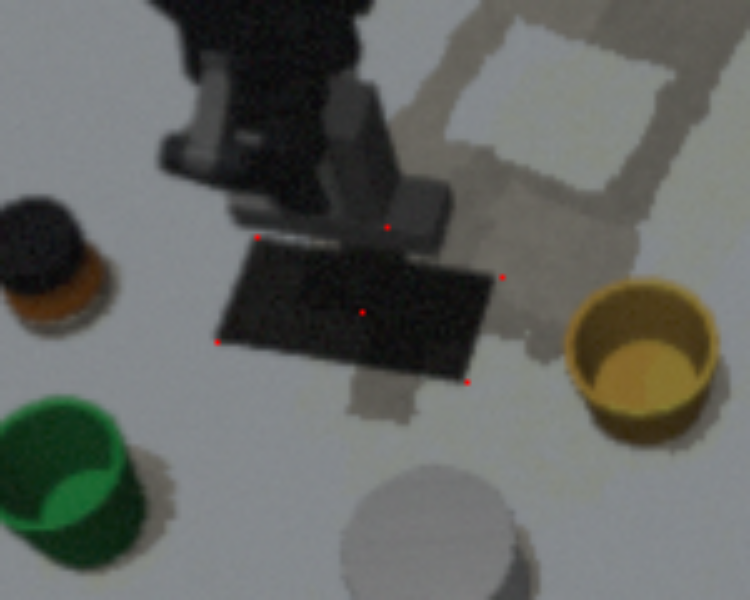

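Call:
{"fn": "jog_arm", "kwargs": {
  "rows": [1, 0, 0.002, 0.006, 0, 0, 0, 1, 0.001, 0.004, 0.016, 0, 0, 0, 1, 0.001, 0.006, 0.028, 0, 0, 0, 1, 0.001, 0.0065, 0.04, 0, 0, 0, 1, 0.001, 0.0065, 0.05, 0, 0, 0, 1, 0.001, 0.0065, 0.057, 0, 0, 0, 1, 0.001, 0.0065, 0.061, 0, 0, 0, 1, 0.001, 0.0065, 0.063, 0, 0, 0]
}}

```text
time_s: 36.6
position: [0.59, -0.1788, 0.0365]
ee_rot: [[0.99, -0.139, -0.001], [-0.139, -0.99, 0.001], [-0.001, -0.001, -1.0]]
force: [0.1, -0.4, -1.1]
width: 0.0232
```

Call:
{"fn": "jog_arm", "kwargs": {
  "rows": [1, 0, 0, 0.0005, 0, 0, 0, 1, 0, 0, 0.001, 0, 0, 0, 1, 0, 0, 0.0015, 0, 0, 0, 1, 0, 0, 0.002, 0, 0, 0, 1, 0, 0, 0.0025, 0, 0, 0, 1, 0, 0, 0.003, 0, 0, 0, 1, 0, 0, 0.003, 0, 0, 0, 1, 0, 0, 0.003, 0, 0, 0]
}}

```text
time_s: 37.4
position: [0.5902, -0.1789, 0.0341]
ee_rot: [[0.99, -0.139, 0.0], [-0.139, -0.99, 0.001], [-0.0, -0.001, -1.0]]
force: [0.7, 0.6, -1.3]
width: 0.0235
```

Call:
{"fn": "jog_arm", "kwargs": {
  "rows": [1, 0, 0, 0.0005, 0, 0, 0, 1, 0, 0, 0.001, 0, 0, 0, 1, 0, 0, 0.0015, 0, 0, 0, 1, 0, 0, 0.0015, 0, 0, 0, 1, 0, 0, 0.002, 0, 0, 0, 1, 0, 0, 0.002, 0, 0, 0, 1, 0, 0, 0.002, 0, 0, 0, 1, 0, 0, 0.002, 0, 0, 0]
}}

```text
time_s: 38.2
position: [0.5903, -0.179, 0.0333]
ee_rot: [[0.99, -0.139, -0.0], [-0.139, -0.99, 0.001], [-0.0, -0.001, -1.0]]
force: [-2.7, 0.9, 6.9]
width: 0.0231
```

Contact with the pad. Release and retreat up.

Call:
{"fn": "jog_arm", "kwargs": {
  "rows": [0.4, 0, 0, 0, 0, 0, 0, 0, 0, 0, 0, 0, 0, 0, -0.3, 0, 0, 0, 0, 0, 0, -0.4, 0, 0, 0, 0, 0, 0, -0.4, 0, 0, 0, 0, 0, 0, -0.4, 0, 0, 0, 0, 0, 0, -0.4, 0, 0, 0, 0, 0, 0, -0.4, 0, 0, 0, 0, 0, 0],
  "newtons": 20
}}

```text
time_s: 39.0
position: [0.5902, -0.1789, 0.0321]
ee_rot: [[0.99, -0.139, 0.0], [-0.139, -0.99, 0.001], [-0.0, -0.001, -1.0]]
force: [-0.5, -0.2, 0.7]
width: 0.0598
```

Call:
{"fn": "jog_arm", "kwargs": {
  "rows": [-0.4, 0, 0, -0.01, 0, 0, 0, -0.4, 0, 0, -0.03, 0, 0, 0, -0.4, 0, 0, -0.06, 0, 0, 0, -0.4, 0, 0, -0.09, 0, 0, 0, -0.4, 0, 0, -0.12, 0, 0, 0, -0.4, 0, 0, -0.145, 0, 0, 0, -0.4, 0, 0, -0.155, 0, 0, 0, -0.4, 0, 0, -0.155, 0, 0, 0]
}}

```text
time_s: 39.8
position: [0.5916, -0.1796, 0.1897]
ee_rot: [[0.99, -0.139, 0.005], [-0.139, -0.99, -0.001], [0.005, -0.0, -1.0]]
force: [0.2, -0.2, 0.4]
width: 0.06
```

```bash
python3 - <<'E'
from h import *
im,T=snap("wrist","w19.png");im2,_=snap("scene","s19.png")
print(tool()[1]['position'],tool()[1]['width'])
cv2.imwrite("pics/s19b.png",cv2.resize(im2[150:270,100:250],None,fx=5,fy=5))
cv2.imwrite("pics/s19c.png",cv2.resize(im2[130:275,290:430],None,fx=4,fy=4))
E
```

```text
[ 0.58943934 -0.1787415   0.18624826] 0.059856007160570095
```

View pics/w19.png

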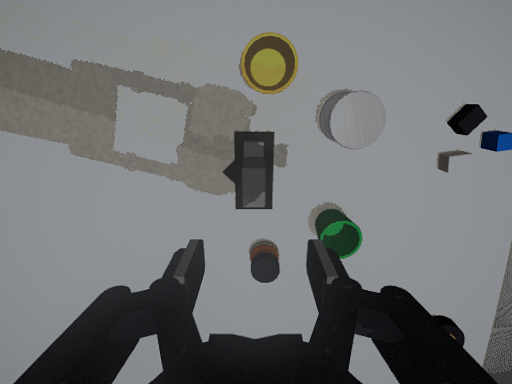

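View pics/s19b.png

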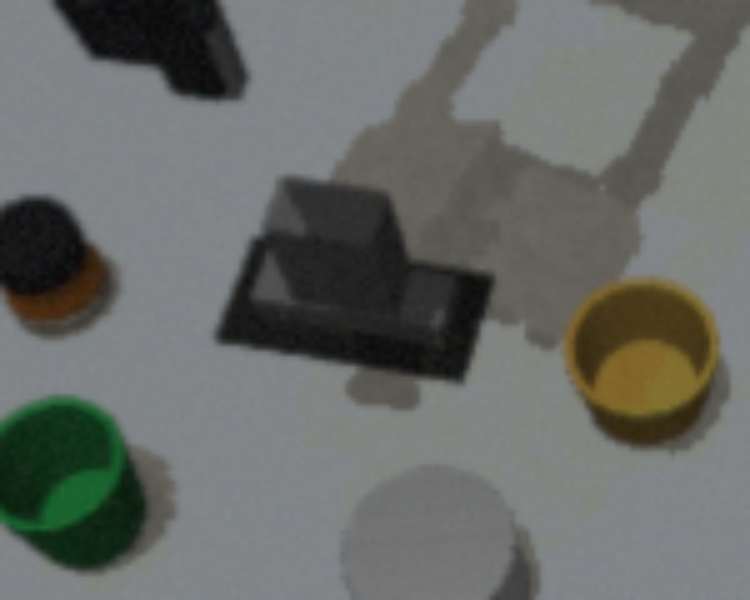

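View pics/s19c.png

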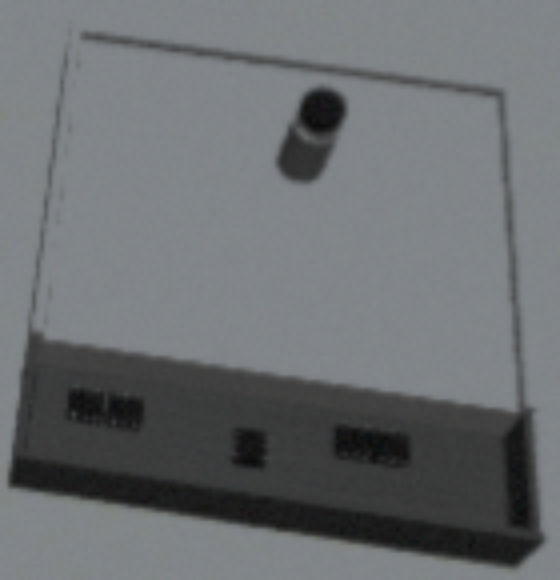

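```bash
python3 -c "
from plant import order; print(order.job_done())"
```

```text
the job is handed in; nothing more can be done
None
```

The job was handed in at about 40 s on the robot clock; the hand-in gave no verdict. As far as the last pictures show, every part of the task was met.

**What I did**
- Gripped the scraper lying flat and turned it upright. I set it on its foot on open bench at about (0.71, -0.55) and let go.
- Took it again from above by the handle and swept the plate in three lanes: chips 3 and 5, then chip 2, then chips 4 and 1 past the post.
- Chips 3 and 5 ended up standing on edge against the deck wall, too close to the trough limit to trust. I tipped them flat with the foot.
- Stood the scraper on the pad, let go and raised the gripper clear.

**Last checks**
- **Chips:** the last scene picture shows all five lying in the trough, clear of the deck wall, and the deck empty.
- **Scraper:** it stands upright, square and near the middle of the pad, released with the gripper about 150 mm above it. I judged this by eye and did not measure its final position. The last pictures do not show the thumb pad itself. It should face the tab, because I kept the same grip throughout and the visible far face has no thumb pad.
- **Bystanders:** they look unmoved, also judged by eye.

**What went wrong or disagreed**
- My first move had its shifts in mm instead of m. The per-row limits held it, and nothing was touched.
- The first place I tried to stand the scraper was out of the arm's reach at that tilt, so I moved farther out.
- The foot pressed the deck once with about 24 N. I saw no sign that it shifted in the grip.
- I first read the plate's lips as 6 mm farther inward than they are, which only made my clearances larger than planned.

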